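# Free the spent gas cylinder: feel out and slacken its clamp and draw the tray

## Task

The gas cylinder in the bench gas unit is spent and has to be changed. Nobody remembers which hand of thread its red T-handled clamp screw has, so feel gently which way it gives without forcing it tighter, unscrew it until it is clear of the cylinder valve, and only then draw the cylinder tray gently by its handle all the way out to its stop. Leave the other things on the bench where they are.

Things in the scene. Friction and masses are not known exactly. Their poses are not given: they have to be found in the camera images.
- gas_unit: Fixed white bench gas unit, 170 deep (x), 220 wide (y), 140 high; origin under the middle of its base. Its front (-x): upright for 55 mm, then a fascia sloping back up at 40 degrees from level, with the clamp screw and a dial gauge on it, to the flat top, which starts 16 mm behind the middle (x > 0.016). The tray comes out of the end facing its own -y.
- t_grip (a point): Centre of the clamp screw's red T-handle, a bar 90 long, 14 wide, 18 deep on a 14 mm stem. Axes turn with it: z = screw axis, out of the fascia, tilted 40 degrees from vertical to the unit's front; y along the bar; x across its 14 mm width. When tight it is 52 mm above the fascia, 36 mm above the brass gland (27 across) round the stem. It rises along z as it loosens, 1.3 mm per rad.
- t_screw (a joint): Turn of the screw, rad: 0 = tight, grows as it loosens, whichever way that is; the thread hand is not marked. Starts at 0 to 0.2. Takes 0.16 N m to turn and stays where left. Tightening, it jams at 0 (about 130 N m per rad); forced below -0.02 (2.6 N m) the valve seat is damaged. Captive: loosens to an end stop at 4.0. It locks the tray until about 2.2 (more than one grasp); 2.6 is well clear.
- tray_handle (a point): Middle of the tray's steel bar handle: round bar 12 thick, 85 long along the unit's x, 110 mm above the bench (30 below the unit's top). The bar's centre stands 60 mm off the tray's end panel, towards the unit's -y. Moves with the tray; axes as the unit's.
- tray (a joint): Travel of the tray, m: 0 shut, 0.18 at its stop, out along the unit's -y. About 2 N of friction, damping 8 N s/m, no spring. Its end panel has the unit's outline (170 x 140 mm); an aluminium cylinder 60 thick lies clipped on it behind. While the screw holds it there is 1.5 mm of play.
- stage_dial: Bystander, loose: round blue hand controller 104 across with a silver knob, 64 high; origin under its middle. Stands beyond the unit, beside the tray's way.
- dishes: Bystander, loose: stack of three clear culture dishes, 64 across, 39 high; origin under the middle. In line with the tray's way, past the end of it (at least 75 mm clear of the handle when the tray is out).
- mouse: Bystander, loose: black computer mouse 105 x 60 x 32 mm; origin under its middle. In front of the unit, on its gauge side.
- tube_rack: Bystander, loose: blue tube rack 70 x 110 mm, 62 high with its tubes; origin under its middle. Beyond the unit.

How it is judged:
By the outcome, as a careful person would: the job done as asked, in the order asked, and still so for the second after the job is handed in, with the robot touching nothing.
It also fails if it takes over 59 s, if anything falls off the work surface, if the arm or the gripper's body presses on something with over 40 N, if the wrist force passes 120 N, or if a joint passes its speed limit or range.

## Robot

A 7-joint arm with a two-finger parallel gripper is mounted at the origin on the work surface. World frame = base frame: x ahead of the robot, y to its left, z up, the work surface at z = 0. Lengths are in mm, angles in rad, forces in N, time in s.
With the tool pointing down it reaches from about 400 to 875 mm from the base axis. Payload 4.4 kg.
Tool frame: the origin (TCP) lies at the very end of the fingers, on their centre line; the grasp point (between the pads) lies 19 mm behind it; z points along the fingers, x is the direction in which the jaws open and shut, and the axes are right-handed (so a half turn about z gives the same grasp; the last joint's range is limited). The gripper opens to 85 mm and grips with 20 to 120 N. Pads are 22 mm wide; open, the fingers measure 114 mm over their backs; the gripper's body (76 mm by 85 mm) begins 54 mm behind the grasp point. The pads swing forward as they close: fully open they stand 13 mm farther back than shut.
Start: joints at [1.086, 0.628, 0.038, 1.517, -0.027, 0.996, -0.02], TCP at [264.36, -593.828, 231.313] pointing down, gripper open.
Joint ranges: [-3.06, 3.06], [-0.37, 2.12], [-1.25, 1.32], [0.18, 2.47], [-1.1, 4.24], [0.23, 1.98], [-2.94, 2.94]. Speed limits (rad/s): [2.57, 2.57, 3.14, 3.14, 3.14, 3.14, 3.14].

## Interface

Orientations are given as [roll, pitch, yaw] about the fixed x, y, z axes, in that order (R = Rz(yaw) Ry(pitch) Rx(roll)).
In Python, from cell import telemetry, get_image, get_calibration, ctrl gives the robot as it stands. The module is installed in compiled form; this text tells all that it offers.
- The arm moves only by the tool arm_command, never from a script. Its arguments are lists of equal length, an entry for each row: "rot": the turn, a rotation vector about the world's x, y, z in degrees, a list of three; "slide": the shift along the world's x, y, z in mm, a list of three; "gripper": the finger opening in mm, from 0 to 85.4. A call has 1 to 5 rows; each row shifts and turns the pose as measured when the row begins; what a row does not reach is not made up. A row lasts 1/12 s, in which the tool goes at most 41.7 mm and 7.16 degrees, less where a joint would pass 70% of its speed; a pose out of reach is approached as far as the arm can. A call with a gripper value outside its range is refused whole. The fingers move at their own pace and stop on an object; the grip force is fixed at half the most. Time passes only in rows, so rows that do not move let the fingers close. It gives the time, the measured TCP pose, the force and the opening at its end, in the units of the state.
- telemetry.read_state(): the state, without advancing time (a new reading comes with each control period).
- get_image(name): name is "side" or "top"; returns (picture, depth): 400x640x3 uint8, red, green, blue; 400x640 float32, mm along the optical axis (not along the pixel's ray), 0 where there is no reading.
- get_calibration(name): a dict with "fx", "fy", "cx", "cy" (pixels), "xyz" and "attitude" of the camera in the world. Camera axes: x right, y up, looking along -z (the intrinsics and any distortion apply to the point x, -y, -z); pixel columns grow to the right and rows downward; lengths in mm; the calibration is good to about 2 mm. A picture is of the moment at which its call begins. get_calibration takes no time and is no camera call.
- ctrl.finish_job(): hands the job in, once; it reports no verdict.
The state is a dict: "clock": time; "qpos": joint angles; "qd": joint speeds; "tau": joint torques, N m; "eef_pos": TCP position; "tool_rot": TCP orientation; "force": force on the tool from outside, world axes, zero at the start; "torque": the same for the moment, N m; "width": finger opening in mm.
Only numpy, scipy, OpenCV 4.12 (cv2) and the standard library are available. Lean on these libraries where they do the work, as an engineer would, in place of code of your own. Each camera call takes 0.05 s, during which the arm holds its last target.

## Working session

There is one attempt and no reset: what is moved stays moved. The work goes in short steps, Python scripts to look and compute and a tool call to move; the robot and the scene stay as the last step left them, time stands still between calls to the robot, and variables do not carry over. Pictures are saved under pics/ and viewed, and the job is handed in when it is done.

Besides the shell and the picture viewer there is one more tool, called after ">>>" as a command line: name --argument value ..., lists and objects as JSON in quotes. arm_command: Moves the arm, as the interface text tells. Its arguments: {"type":"object","properties":{"rot":{"type":"array"},"slide":{"type":"array"},"gripper":{"type":"array"}},"required":["rot","slide","gripper"]}

```bash
mkdir -p pics; python3 - <<'E'
from cell import telemetry,get_image,get_calibration
import cv2,numpy as np
for n in("side","top"):
    p,d=get_image(n);cv2.imwrite(f"pics/{n}0.png",p[:,:,::-1]);np.savez(f"{n}0.npz",p=p,d=d)
    print(n,get_calibration(n))
print(telemetry.read_state())
E
```

```text
side {'fx': 520.2320966187281, 'fy': 520.2320966187281, 'cx': 317.0710445050107, 'cy': 192.24200927225286, 'xyz': array([ 483.59618774, 1168.63048993,  765.58656042]), 'attitude': array([ 1.05421548, -0.01253178, -3.04547753])}
top {'fx': 428.13301040915854, 'fy': 428.13301040915854, 'cx': 320.0068722806596, 'cy': 201.35877269329703, 'xyz': array([ 489.45655224,  -22.06012895, 1185.56853904]), 'attitude': array([ 0.07323807,  0.0263479 , -1.57893294])}
{'clock': 0.1, 'qpos': array([ 1.08621435,  0.6292742 ,  0.03843419,  1.51828434, -0.02703904,
        0.99632856, -0.01999991]), 'qd': array([ 0.00109837, -0.00197049, -0.00058653, -0.00306261, -0.00177532,
       -0.00092586,  0.00044325]), 'tau': array([ 1.19048073e-03, -5.64534509e+01,  1.22959044e+00, -1.93973458e+01,
        1.11577468e-02,  5.45016970e-03, -2.80271422e-05]), 'eef_pos': array([ 264.12784772, -593.27914606,  230.46231001]), 'tool_rot': array([-3.14157348e+00,  1.77744937e-03, -1.15202731e+00]), 'force': array([-0.06474848,  0.31155638, -0.0080697 ]), 'torque': array([-0.01377278, -0.00058156, -0.01531797]), 'width': 85.70639506235443}
```

View pics/side0.png

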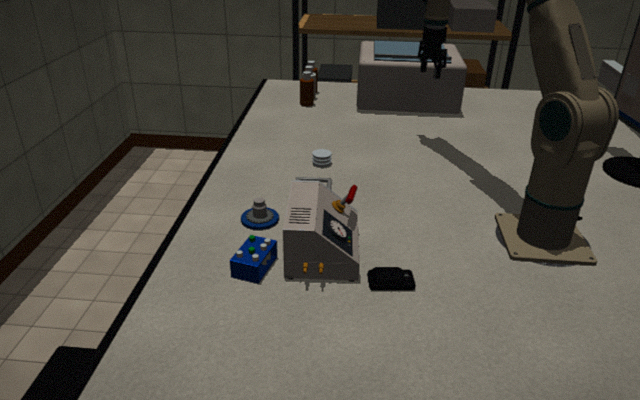

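View pics/top0.png

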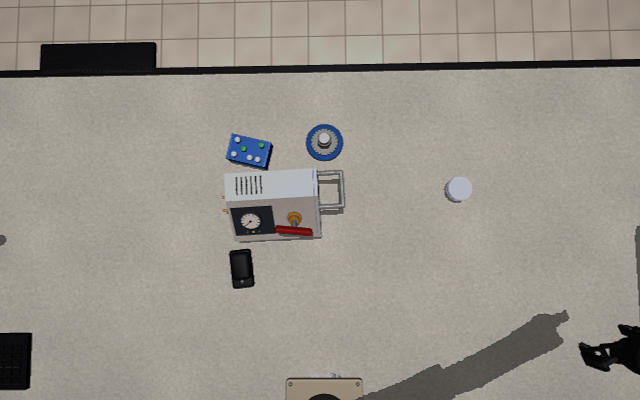

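```bash
cat >h.py <<'E'
import numpy as np,cv2
from scipy.spatial.transform import Rotation as R
from cell import telemetry,get_image,get_calibration
def cloud(n,d):
    c=get_calibration(n);v,u=np.mgrid[0:400,0:640]
    x=(u-c['cx'])/c['fx']*d;y=(v-c['cy'])/c['fy']*d
    P=np.stack([x,-y,-d],-1)@R.from_euler('xyz',c['attitude']).as_matrix().T+c['xyz']
    P[d<=0]=np.nan
    return P
def proj(n,P):
    c=get_calibration(n);q=(np.atleast_2d(P)-c['xyz'])@R.from_euler('xyz',c['attitude']).as_matrix()
    return np.c_[c['cx']+c['fx']*q[:,0]/-q[:,2],c['cy']-c['fy']*q[:,1]/-q[:,2]]
def ray(n,u,v,z):
    c=get_calibration(n);r=R.from_euler('xyz',c['attitude']).apply([(u-c['cx'])/c['fx'],-(v-c['cy'])/c['fy'],-1])
    return c['xyz']+r*(z-c['xyz'][2])/r[2]
E
python3 - <<'E'
from h import *
for n in("side","top"):
    f=np.load(n+"0.npz");p=f['p'].astype(int);d=f['d'];P=cloud(n,d)
    r=(p[...,0]>110)&(p[...,1]<60)&(p[...,2]<60);r[:150]=0;r[260:]=0
    r[:,:220]=0;r[:,420:]=0
    Q=P[r];Q=Q[np.isfinite(Q[:,0])];print(n,len(Q))
    if len(Q)>5:
        print(np.round(np.median(Q,0),1),Q.min(0),Q.max(0)); vv,uu=np.nonzero(r);print(uu.mean(),vv.mean(),uu.min(),uu.max(),vv.min(),vv.max());
        m=Q[np.all(abs(Q-np.median(Q,0))<60,1)];print(np.linalg.svd(m-m.mean(0),full_matrices=0)[1:], m.mean(0))
    b=P[(p.sum(2)>250)&np.isfinite(P[...,0])&(abs(P[...,0]-550)<300)&(abs(P[...,1])<300)&(abs(P[...,2])<20)];print('bench z',np.median(b[:,2]))
# top: flat top of the unit
f=np.load("top0.npz");p=f['p'];P=cloud("top",f['d'])
m=np.isfinite(P[...,2])&(abs(P[...,2]-140)<5)&(abs(P[...,0]-550)<200)&(P[...,1]>-60)&(P[...,1]<350)
m=cv2.morphologyEx(m.astype(np.uint8),cv2.MORPH_OPEN,np.ones((3,3)))
c,_=cv2.findContours(m,0,1);c=max(c,key=cv2.contourArea);print(cv2.boundingRect(c))
Q=P[m>0];print(len(Q),np.median(Q[:,2]));rr=cv2.minAreaRect(Q[:,:2].astype(np.float32));print(rr,cv2.boxPoints(rr))
cv2.imwrite("pics/crop.png",cv2.resize(p[120:300,210:370,::-1],None,fx=5,fy=5,interpolation=2)[:600])
s=np.load("side0.npz")['p'];cv2.imwrite("pics/crops.png",cv2.resize(s[150:300,220:420,::-1],None,fx=4,fy=4,interpolation=2))
E
```

```text
side 0
bench z -0.4187658822222602
top 67
[496.8  70.5 149. ] [489.341588    29.54648068 140.19285969] [502.03037897 111.18325505 156.71927147]
292.8235294117647 230.4264705882353 276 310 228 233
(array([206.36133553,  16.54116139,  11.21330605]), array([[-0.09708402, -0.9849496 , -0.14299994],
       [ 0.09893174,  0.13341692, -0.98610975],
       [ 0.99034701, -0.10988273,  0.08449012]])) [495.88679606  70.86404431 148.94199409]
bench z -1.115761566534502
(225, 168, 94, 35)
2638 139.0224473284934
((563.017578125, 124.035888671875), (164.66493225097656, 229.99607849121094), 2.2603681087493896) [[476.2136    235.69722  ]
 [485.28476     5.880082 ]
 [649.82153    12.3745575]
 [640.75037   242.1917   ]]
```

```bash
python3 - <<'E'
from h import *
p=np.load("top0.npz")['p'];cv2.imwrite("pics/crop2.png",cv2.resize(p[150:250,215:350,::-1],None,fx=5.5,fy=5.5,interpolation=2))
E
```

```text
(no output)
```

View pics/crop2.png

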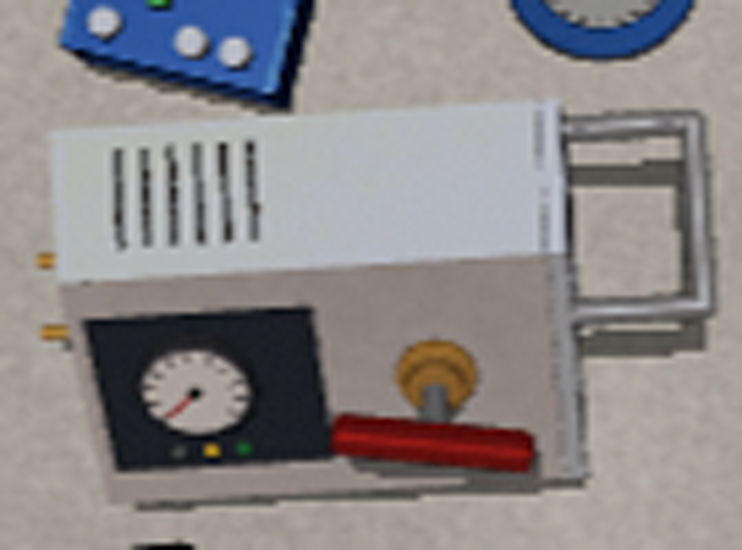

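View pics/crops.png

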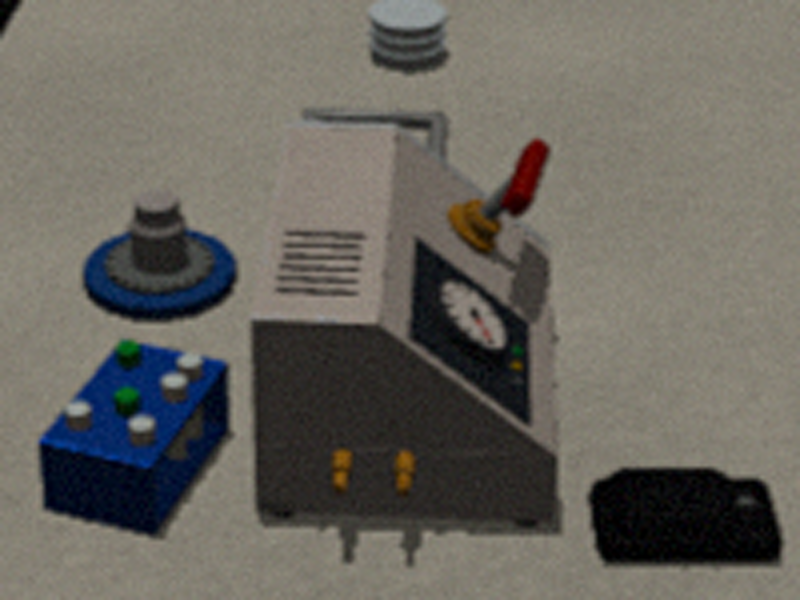

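```bash
python3 - <<'E'
from h import *
px=lambda x,y:(215+(x-2.25)/5.5,150+(y-2.25)/5.5)
for n,x,y,z in [("TBL",50,132,140),("TBR",560,100,140),("TFR",565,250,140),("TFL",62,283,140),("hB",697,118,110),("hF",705,305,110),("gland",437,378,118),("redL",333,435,149),("redR",531,450,149),("frontL",113,470,55),("frontR",580,487,55)]:
    print(n,np.round(ray("top",*px(x,y),z),1))
f=np.load("top0.npz");P=cloud("top",f['d']);p=f['p'].astype(int)
# fascia normal: gland-free region
v0,v1,u0,u1=198,215,283,287
Q=P[200:225,296:312];Q=Q.reshape(-1,3);print(Q[::40].round())
s=np.load("side0.npz");p=s['p'].astype(int);P=cloud("side",s['d'])
r=(p[...,0]>60)&(p[...,0]>3*p[...,1])&(p[...,0]>3*p[...,2])
v,u=np.nonzero(r[170:230,330:370]);print(len(v),u.min()+330,u.max()+330,v.min()+170,v.max()+170)
Q=P[170:230,330:370][r[170:230,330:370]];Q=Q[np.isfinite(Q[:,0])];print(Q.mean(0),np.linalg.svd(Q-Q.mean(0),full_matrices=0)[1:],Q.min(0),Q.max(0))
E
```

```text
TBL [637.8 242.9 140. ]
TBR [649.5  13.1 140. ]
TFR [582.   11.3 140. ]
TFL [569.5 236.9 140. ]
hB [645.  -48.9 110. ]
hF [558.8 -51.5 110. ]
gland [526.2  70.6 118. ]
redL [500.4 114.  149. ]
redR [493.1  26.7 149. ]
frontL [485.5 232.5  55. ]
frontR [475.6   7.7  55. ]
[[571.  64. 132.]
 [566.  45. 129.]
 [559.  65. 121.]
 [554.  46. 118.]
 [547.  66. 115.]
 [542.  46. 109.]
 [535.  66. 115.]
 [530.  47.  98.]
 [522.  66. 113.]
 [518.  48.  89.]]
77 346 356 185 199
[498.00439563  78.09412078 148.37559114] (array([211.42514255,  39.58964082,  16.61275091]), array([[ 0.10177092,  0.98799478,  0.1162282 ],
       [ 0.93108561, -0.05345676, -0.3608628 ],
       [-0.35031738,  0.14494374, -0.92534807]])) [487.97550697  32.98339702 138.26270501] [509.69415293 115.64162423 155.18486603]
```

```bash
python3 - <<'E'
from h import *
psi=np.radians(2.9)
U=R.from_euler('z',psi).as_matrix()
n=U@[-np.sin(np.radians(40)),0,np.cos(np.radians(40))];x=U@[np.cos(np.radians(40)),0,np.sin(np.radians(40))];y=U[:,1]
p0=np.array([578.7,70,140.])
for c,(a,b,e,g) in {"top":(215,245,265,320),"side":(175,215,335,370)}.items():
    f=np.load(c+"0.npz");p=f['p'].astype(int);P=cloud(c,f['d'])
    r=(p[...,0]>45)&(p[...,0]>2.5*p[...,1])&(p[...,0]>2.5*p[...,2])
    k=np.zeros_like(r);k[a:b,e:g]=r[a:b,e:g]
    Q=P[k]-p0;lum=p[k][:,0]
    C=np.c_[Q@x,Q@y,Q@n];ok=np.isfinite(C[:,0])&(abs(C[:,2]-52)<25);C=C[ok];lum=lum[ok]
    A=np.polyfit(C[:,1],C[:,0],1);print(c,len(C),'slope deg',np.degrees(np.arctan(A[0])))
    print(' y range',np.percentile(C[:,1],[0,3,50,97,100]).round(1),' n pct',np.percentile(C[:,2],[3,25,50,75,97]).round(1))
    t=C[:,0]-A[0]*C[:,1];print(' u at y=0 pct',np.percentile(t,[3,25,50,75,97]).round(1),'mean u,y',C[:,:2].mean(0))
    for lo,hi in((45,90),(90,130),(130,256)):
        s=(lum>=lo)&(lum<hi);print(lo,s.sum(),C[s].mean(0).round(1) if s.any() else '')
    if c=="top":
        print(cv2.minAreaRect(np.argwhere(k).astype(np.float32)[:,::-1]))
    # fascia check
    # gland orange
    o=(p[...,0]>90)&(p[...,2]<0.5*p[...,0])&(p[...,1]>0.5*p[...,0]);kk=np.zeros_like(o)
    if c=="top": kk[205:230,280:306]=o[205:230,280:306]
    else: kk[195:215,328:350]=o[195:215,328:350]
    Q=P[kk]-p0;C=np.c_[Q@x,Q@y,Q@n];print(' gland',kk.sum(),np.nanmedian(C,0).round(1),np.nanmin(C,0).round(1),np.nanmax(C,0).round(1))
    # fascia
f=np.load("top0.npz");P=cloud("top",f['d']);Q=P[195:212,298:312].reshape(-1,3)-p0;print('fascia n',np.nanmedian(Q@n),np.nanstd(Q@n))
E
```

```text
top 255 slope deg 11.67199889160488
 y range [-38.4 -35.6   2.8  43.1  45.7]  n pct [46.9 54.1 58.7 61.1 63.6]
 u at y=0 pct [-68.1 -62.3 -58.3 -56.9 -54.9] mean u,y [-58.90976121   3.51773293]
45 59 [-57.9   2.7  51.8]
90 161 [-59.6   3.4  58.8]
130 35 [-57.4   5.5  60.1]
((293.0426940917969, 230.05169677734375), (36.31188201904297, 7.205491065979004), 5.440331935882568)
 gland 120 [-53.5   3.3   9.1] [-73.8 -11.6  -1.5] [-42.9  22.1  18.9]
side 87 slope deg 10.78085659002595
 y range [-37.1 -33.5  13.6  48.   49.8]  n pct [48.3 54.9 59.1 60.8 62.1]
 u at y=0 pct [-64.2 -60.4 -57.3 -55.9 -55. ] mean u,y [-56.0522738   11.83561225]
45 61 [-56.5  12.7  56.8]
90 26 [-55.    9.9  59. ]
130 0 
 gland 43 [-50.6   8.8   5.3] [-64.7 -29.6  -1.1] [-43.   22.1  17.2]
fascia n -0.45116733698281825 1.5885362968752204
```

```bash
cat >>h.py <<'E'
psi=np.radians(2.9)
U=R.from_euler('z',psi).as_matrix()
c40,s40=np.cos(np.radians(40)),np.sin(np.radians(40))
n=U@[-s40,0,c40];xu=U@[c40,0,s40];yu=U[:,1]
C=np.array([497.5,70.5,140.])
def Rt(a): # jaw rotated a deg about n from upslope
    a=np.radians(a);j=np.cos(a)*xu+np.sin(a)*yu
    return np.c_[j,np.cross(-n,j),-n]
def st():
    s=telemetry.read_state();return s,R.from_euler('xyz',s['tool_rot'])
def go(Rm,p):
    s,r=st();d=(R.from_matrix(Rm)*r.inv()).as_rotvec(degrees=True);t=np.array(p)-s['eef_pos']
    print('clk',s['clock'],'rot',d.round(2),np.linalg.norm(d).round(1),'slide',t.round(1),np.linalg.norm(t).round(1))
    print('q',s['qpos'].round(2),'F',s['force'].round(2),'T',s['torque'].round(3),'T.n',(s['torque']@n).round(3),'w',s['width'].round(1))
E
python3 - <<'E'
from h import *
print(n,xu,yu)
go(Rt(-11.4),C-19*n+100*n)
E
```

```text
[-0.64196443 -0.03252052  0.76604444] [0.76506341 0.03875644 0.64278761] [-0.05059294  0.99871936  0.        ]
clk 0.1 rot [-18.23 -37.58  55.05] 69.1 slide [181.4 661.1 -28.4] 686.2Traceback (most recent call last):
  File "<stdin>", line 3, in <module>
  File "h.py", line 29, in go
    print('q',s['qpos'].round(2),'F',s['force'].round(2),'T',s['torque'].round(3),'T.n',(s['torque']@n).round(3),'w',s['width'].round(1))
                                                                                                                     ^^^^^^^^^^^^^^^^
AttributeError: 'float' object has no attribute 'round'
```

>>> arm_command --rot '[[-1.8, -3.7, 5.5], [-1.8, -3.7, 5.5], [-1.8, -3.7, 5.5], [-1.8, -3.7, 5.5], [-1.8, -3.7, 5.5]]' --slide '[[9, 33, 18], [9, 33, 18], [9, 33, 10], [9, 33, 5], [9, 33, 0]]' --gripper '[85, 85, 85, 85, 85]'

```text
clock: 0.52
eef_pos: [310.9, -427.2, 272.4]
tool_rot: [-2.984, -0.319, -0.674]
force: [1.2, -0.6, 0.3]
width: 85.2
```

```bash
sed -i "s/s\['width'\].round(1)/round(s['width'],1)/;s/(s\['torque'\]@n).round(3)/round(float(s['torque']@n),3)/" h.py; python3 - <<'E'
from h import *
go(Rt(-11.4),C+81*n)
E
```

```text
clk 0.5167 rot [ -8.62 -19.14  26.69] 34.0 slide [134.6 495.  -70.3] 517.8
q [ 1.32  0.33 -0.33  2.03 -0.27  0.57  0.58] F [ 1.23 -0.55  0.27] T [0.062 0.271 0.03 ] T.n -0.025 w 85.2
```

>>> arm_command --rot '[[-1.7, -3.8, 5.3], [-1.7, -3.8, 5.3], [-1.7, -3.8, 5.3], [-1.7, -3.8, 5.3], [-1.7, -3.8, 5.3]]' --slide '[[11, 40, 0], [11, 40, 0], [11, 40, 0], [11, 40, 0], [11, 40, 0]]' --gripper '[85, 85, 85, 85, 85]'

```text
clock: 0.93
eef_pos: [353.8, -266.7, 273.1]
tool_rot: [-2.958, -0.609, -0.3]
force: [0.2, 1.2, -0.4]
width: 85.1
```

```bash
python3 - <<'E'
from h import *
go(Rt(-11.4),C+81*n)
E
```

```text
clk 0.9333 rot [-1.88 -3.81  4.68] 6.3 slide [ 91.7 334.6 -71. ] 354.1
q [ 1.78  0.31 -1.    2.39 -0.94  0.26  1.5 ] F [ 0.2   1.21 -0.35] T [-0.03   0.582 -0.001] T.n -0.0 w 85.1
```

>>> arm_command --rot '[[0, 0, 0], [0, 0, 0], [0, 0, 0], [0, 0, 0], [0, 0, 0]]' --slide '[[25, 25, 0], [25, 28, 0], [22, 32, 0], [20, 35, 0], [10, 38, 0]]' --gripper '[85, 85, 85, 85, 85]'

```text
clock: 1.35
eef_pos: [427.8, -160.5, 292.6]
tool_rot: [-2.952, -0.568, -0.313]
force: [0.5, 0.2, -0.2]
width: 84.6
```

```bash
python3 - <<'E'
from h import *
go(Rt(-11.4),C+61*n)
E
```

```text
clk 1.35 rot [-2.83 -5.99  5.23] 8.4 slide [  30.5  229.1 -105.9] 254.2
q [ 1.06  0.13 -0.59  2.4  -1.1   0.23  1.26] F [ 0.52  0.2  -0.18] T [-0.033  0.588 -0.01 ] T.n -0.005 w 84.6
```

```bash
cat >kin.py <<'E'
from h import *
from scipy.optimize import least_squares
def rz(a):return R.from_euler('z',a)
def ry(a):return R.from_euler('y',a)
# L: h,a1 (after z1), d1,a2 (shoulder->elbow), d2,a3 (elbow->wrist), a4, dt ; b1,b2,b3 lateral y
def fk(q,L,base=0.,s=(-1,-1,-1,-1),fl=np.pi):
    h,a1,d1,a2,d2,a3,a4,dt,b1,b2,b3=L
    r=rz(base+s[0]*q[0]);p=np.array([0,0,h])+r.apply([a1,b1,0])
    r=r*ry(q[1])*rz(s[1]*q[2]);p=p+r.apply([a2,b2,d1])
    r=r*ry(q[3])*rz(s[2]*q[4]);p=p+r.apply([a3,b3,d2])
    r=r*ry(q[5]);p=p+r.apply([a4,0,dt])
    return p,r*rz(s[3]*q[6]+fl)
E
python3 - <<'E'
from kin import *
import itertools,json
s,r=st()
D=[([ 1.08621435,0.6292742 ,0.03843419,1.51828434,-0.02703904,0.99632856,-0.01999991],[264.12784772,-593.27914606,230.46231001],[-3.14157348,1.77744937e-03,-1.15202731]),
([1.32,.33,-.33,2.03,-.27,.57,.58],[310.9,-427.2,272.4],[-2.984,-.319,-.674]),
([1.78,.31,-1.,2.39,-.94,.26,1.5],[353.8,-266.7,273.1],[-2.958,-.609,-.3]),
(s['qpos'],s['eef_pos'],s['tool_rot'])]
print(s['qpos'],s['eef_pos'],s['tool_rot'])
res=[]
for sg in itertools.product((-1,1),repeat=4):
  for fl in(0,np.pi):
    e=[(fk(q,np.zeros(11),x0,sg,fl)[1].inv()*R.from_euler('xyz',o)).magnitude() for x0 in (0,) for q,p,o in D]
    res.append((max(e),sg,fl,np.round(e,3)))
res.sort(key=lambda t:t[0])
for t in res[:3]:print(t)
sg,fl=res[0][1:3]
f=lambda L:np.concatenate([(fk(q,L,0,sg,fl)[0]-p) for q,p,o in D]+[ .02*(np.array(L)-[330,0,400,0,400,0,0,250,0,0,0])])
o=least_squares(f,[330,0,400,0,400,0,0,250,0,0,0]);print(o.x.round(1),o.fun[:12].round(1))
json.dump([list(o.x),sg,fl],open('kin.json','w'))
E
```

```text
[ 1.05553917  0.13289159 -0.59215024  2.39579406 -1.09935573  0.23311716
  1.26174441] [ 427.81486699 -160.54573225  292.59104949] [-2.95163923 -0.5679696  -0.3131596 ]
(0.006258712707799235, (-1, -1, -1, -1), 3.141592653589793, array([0.   , 0.006, 0.006, 0.   ]))
(0.8775446456154694, (1, 1, 1, -1), 0, array([0.878, 0.721, 0.344, 0.099]))
(1.2138118815383514, (-1, -1, 1, 1), 3.141592653589793, array([0.083, 0.76 , 1.214, 0.539]))
[348.5  -1.9 562.2 -12.2 379.5   6.2 -15.6 367.6  -5.9 -17.1  -4.2] [ 0.7  0.7  0.5 -0.5 -1.1 -1.4  0.5  0.4 -0.1 -0.6 -0.1  0.9]
```

```bash
python3 - <<'E'
from kin import *
import json
s,r=st()
D=[([ 1.08621435,0.6292742 ,0.03843419,1.51828434,-0.02703904,0.99632856,-0.01999991],[264.12784772,-593.27914606,230.46231001]),
([1.32,.33,-.33,2.03,-.27,.57,.58],[310.9,-427.2,272.4]),
([1.78,.31,-1.,2.39,-.94,.26,1.5],[353.8,-266.7,273.1]),
(s['qpos'],s['eef_pos'])]
w=[1,.3,.3,1]
def run(free,pr):
    def full(v):
        L=np.zeros(11);L[free]=v;return L
    f=lambda v:np.concatenate([(fk(q,full(v))[0]-p)*k for (q,p),k in zip(D,w)])
    o=least_squares(f,pr);print(free,o.x.round(1),o.fun.round(1));return full(o.x)
L=run([0,2,4,7],[330,400,400,250])
run([0,2,4,7,8,9,10],[330,400,400,250,0,0,0])
L2=run([0,2,3,4,5,7],[330,400,0,400,0,250])
run([0,2,4,6,7],[330,400,400,0,250])
run([0,2,4,6,7,8,9,10],[330,400,400,0,250,0,0,0])
E
```

```text
[0, 2, 4, 7] [305.5 559.  387.9 312.4] [27.1  8.3  3.2  3.3  2.9 -0.3  0.7  2.3 -0.4 -0.3 18.3 -3. ]
[0, 2, 4, 7, 8, 9, 10] [337.  558.6 382.5 349.9 -11.8 -16.   -0. ] [ 0.2  0.1  0.1 -1.1 -0.4 -0.9 -0.3  0.3 -0.1  0.3  0.   0.2]
[0, 2, 3, 4, 5, 7] [ 502.8  -47.7  392.1  509.1  125.7 -380.2] [ 9.6  5.8  0.6 -4.4 -9.8 -4.1  4.1  2.1  0.7 -1.   0.4  0.4]
[0, 2, 4, 6, 7] [334.7 531.6 369.9 -26.1 330.9] [24.2 12.6  1.5  4.5  0.8  0.7  0.6 -1.6 -0.4 -0.4 -0.5 -1.5]
[0, 2, 4, 6, 7, 8, 9, 10] [344.7 556.5 375.4  -7.2 359.8 -10.7 -10.4  -6.7] [ 0.1  0.2  0.  -0.5 -1.  -0.5 -0.1  0.3  0.   0.1  0.   0.1]
```

```bash
cat >>kin.py <<'E'
L0=np.zeros(11);L0[[0,2,4,7,8,9,10]]=[337.,558.6,382.5,349.9,-11.8,-16.,0.]
lo=np.array([-3.06,-.37,-1.25,.18,-1.1,.23,-2.94]);hi=np.array([3.06,2.12,1.32,2.47,4.24,1.98,2.94])
def ik(p,Rm,q0,reg=0.02,m=0.02):
    Rm=R.from_matrix(Rm);q0=np.clip(q0,lo+m,hi-m)
    def f(q):
        a,b=fk(q,L0);return np.r_[(a-p)/10,(b*Rm.inv()).as_rotvec()*20,reg*(q-q0)]
    o=least_squares(f,q0,bounds=(lo+m-1e-6,hi-m+1e-6));return o.x,np.abs(o.fun[:6]).max()
E
python3 - <<'E'
from kin import *
rng=np.random.default_rng(0);seen=[]
for a in (-11.4,168.6):
  S=[]
  for i in range(150):
    q,e=ik(C-19*n,Rt(a),rng.uniform(lo,hi),1e-3)
    if e<.03 and not any(np.abs(q-x).max()<.25 for x in S):S.append(q)
  print(a,len(S))
  for q in sorted(S,key=lambda q:q[4]):print(q.round(2))
E
```

```text
-11.4 0
168.6 0
```

```bash
python3 - <<'E'
from kin import *
rng=np.random.default_rng(0)
# 5-dof: free spin; tool axis tilt variable
def solve(p,z,q0,m=.02):
    def f(q):
        a,b=fk(q,L0);return np.r_[(a-p)/10,np.cross(b.apply([0,0,1]),z)*20,1e-4*(q-q0)]
    o=least_squares(f,q0,bounds=(lo+m,hi-m));a,b=fk(o.x,L0)
    return o.x,np.abs(a-p).max(),np.degrees(np.arccos(np.clip(b.apply([0,0,1])@z,-1,1)))
for off in (19,-10,-60,-100):
 for t in (40,30,20,10,0):
  z=U@[np.sin(np.radians(t)),0,-np.cos(np.radians(t))]
  p=C+off*z;S=[]
  for i in range(60):
    q,e,an=solve(p,z,rng.uniform(lo,hi)*.98)
    if e<1 and an<.5:S.append(q)
  S=np.array(S);print(off,t,len(S))
  if len(S):
    print(' min',S.min(0).round(2),'max',S.max(0).round(2)); print(S[np.argsort(S[:,4])[[0,len(S)//2,-1]]].round(2))
E
```

```text
Traceback (most recent call last):
ValueError: Initial guess is outside of provided bounds
```

```bash
cat > s.py <<'E'
from kin import *
rng=np.random.default_rng(0)
def solve(p,z,q0,m=.02):
    q0=np.clip(q0,lo+m+.01,hi-m-.01)
    def f(q):
        a,b=fk(q,L0);return np.r_[(a-p)/10,(b.apply([0,0,1])-z)*20,1e-4*(q-q0)]
    o=least_squares(f,q0,bounds=(lo+m,hi-m));a,b=fk(o.x,L0)
    return o.x,np.abs(a-p).max(),np.degrees(np.arccos(np.clip(b.apply([0,0,1])@z,-1,1)))
if __name__=="__main__":
 for off in (19,-41,-81):
  for t in (40,30,20,10,0):
   z=U@[np.sin(np.radians(t)),0,-np.cos(np.radians(t))]
   p=C+off*z;S=[];E=[]
   for i in range(40):
    q,e,an=solve(p,z,rng.uniform(lo,hi))
    E.append(e/10+an/3)
    if e<1 and an<.5:S.append(q)
   S=np.array(S);print(off,t,len(S),round(min(E),2))
   if len(S):
    print(' min',S.min(0).round(2),'max',S.max(0).round(2)); print(S[np.argsort(S[:,4])[[0,len(S)//2,-1]]].round(2))
E
python3 s.py
```

```text
19 40 0 3.86
19 30 33 0.19
 min [ 0.49  0.89 -1.23  2.45  1.92  1.02 -2.21] max [ 0.49  0.89 -1.23  2.45  1.92  1.02  2.81]
[[ 0.49  0.89 -1.23  2.45  1.92  1.02 -0.28]
 [ 0.49  0.89 -1.23  2.45  1.92  1.02  2.07]
 [ 0.49  0.89 -1.23  2.45  1.92  1.02  2.43]]
19 20 19 0.0
 min [ 0.    0.55 -1.23  2.31  1.6   0.25 -2.87] max [ 0.53  0.86 -0.34  2.32  1.78  0.9   2.89]
[[ 0.53  0.86 -1.23  2.31  1.6   0.9   1.48]
 [ 0.31  0.65 -0.8   2.31  1.64  0.53 -2.43]
 [ 0.    0.55 -0.34  2.32  1.78  0.25 -0.18]]
19 10 30 0.0
 min [-0.65  0.54 -1.23  2.16 -1.02  0.25 -2.85] max [0.54 0.88 0.66 2.19 1.29 0.93 2.73]
[[-0.65  0.64  0.66  2.19 -1.02  0.42 -1.32]
 [ 0.07  0.57 -0.4   2.17  0.77  0.36 -2.5 ]
 [ 0.54  0.88 -1.23  2.16  1.29  0.93 -1.04]]
19 0 30 0.0
 min [-0.7   0.59 -1.23  2.01 -0.82  0.52 -2.89] max [0.52 0.93 0.79 2.04 1.05 1.05 2.85]
[[-0.7   0.73  0.79  2.04 -0.82  0.71 -0.93]
 [ 0.12  0.63 -0.46  2.02  0.48  0.6   2.84]
 [ 0.52  0.93 -1.23  2.01  1.05  1.05  1.02]]
-41 40 0 5.08
-41 30 0 0.84
-41 20 23 0.0
 min [ 0.04  0.4  -1.23  2.31  1.17  0.25 -2.74] max [ 0.57  0.66 -0.39  2.
[... 683 characters left out ...]
 [-0.91  0.29 -1.23  2.29 -1.01  0.25 -2.8 ] max [0.61 0.53 0.89 2.33 1.22 0.69 2.46]
[[-0.91  0.4   0.89  2.33 -1.01  0.34 -0.58]
 [ 0.11  0.31 -0.47  2.3   0.83  0.31 -2.21]
 [ 0.61  0.53 -1.23  2.29  1.22  0.69  0.2 ]]
-81 10 30 0.0
 min [-0.92  0.34 -1.23  2.1  -0.78  0.5  -2.79] max [0.6  0.61 1.03 2.14 0.92 0.86 2.26]
[[-0.92  0.53  1.03  2.14 -0.78  0.67 -0.38]
 [ 0.09  0.36 -0.41  2.11  0.36  0.55  0.79]
 [ 0.6   0.61 -1.23  2.1   0.92  0.86 -1.87]]
-81 0 36 0.0
 min [-0.89  0.43 -1.23  1.91 -0.78  0.77 -2.46] max [0.56 0.72 1.16 1.95 0.78 1.09 2.91]
[[-0.89  0.71  1.16  1.95 -0.78  1.02 -0.41]
 [ 0.24  0.49 -0.63  1.92  0.38  0.85  0.94]
 [ 0.56  0.72 -1.23  1.91  0.78  1.09 -2.43]]
```

```bash
cat >>kin.py <<'E'
def bar(th): # th deg about +n (CCW seen from outside), bar +y direction
    a=np.radians(th);return np.cos(a)*yu-np.sin(a)*xu
def tool(th,sgn=1,r=33.,dz=17.,screw=0.,tilt=0.,flip=0):
    """cage pose at the end sgn of bar; tool vertical, jaw across bar"""
    b=bar(th);az=np.degrees(np.arctan2(b[1],b[0]))-90+flip
    Rm=(R.from_euler('z',az,degrees=True)*R.from_euler('x',np.pi)).as_matrix()
    return Rm,C+1.3*screw*n+sgn*r*b-[0,0,dz]
E
python3 - <<'E'
from kin import *
s,_=st()
for th,sg in((-11.4,1),(-90,1),(-170,1),(-11.4,-1),(60,-1),(150,-1)):
    for fl in(0,180,-180):
        Rm,p=tool(th,sg,flip=fl);q,e=ik(p,Rm,s['qpos'],1e-3,.05);print(th,sg,fl,p.round(0),q.round(2),round(e,2))
Rm,p=tool(-11.4,1);go(Rm,p+[0,0,100])
E
```

```text
-11.4 1 0 [501. 103. 127.] [-0.48  0.61  0.33  2.01 -0.35  0.58 -0.01] 0.0
-11.4 1 180 [501. 103. 127.] [-0.83  0.8   0.94  2.02 -0.91  0.82 -2.59] 0.0
-11.4 1 -180 [501. 103. 127.] [-0.83  0.8   0.94  2.02 -0.91  0.82 -2.59] 0.0
-90 1 0 [523.  72. 144.] [-0.6   0.66  0.64  1.96 -0.6   0.72 -1.12] 0.0
-90 1 180 [523.  72. 144.] [-0.07  0.58 -0.18  1.94  0.16  0.63  1.27] 0.0
-90 1 -180 [523.  72. 144.] [-0.07  0.58 -0.18  1.94  0.16  0.63  1.27] 0.0
-170 1 0 [504.  38. 127.] [-0.68  0.77  0.89  2.03 -0.88  0.78 -2.2 ] 0.0
-170 1 180 [504.  38. 127.] [-0.3   0.6   0.25  2.02 -0.27  0.55  0.32] 0.0
-170 1 -180 [504.  38. 127.] [-0.3   0.6   0.25  2.02 -0.27  0.55  0.32] 0.0
-11.4 -1 0 [494.  38. 119.] [-0.36  0.61  0.34  2.05 -0.38  0.54  0.15] 0.0
-11.4 -1 180 [494.  38. 119.] [-0.7   0.79  0.92  2.06 -0.93  0.78 -2.43] 0.0
-11.4 -1 -180 [494.  38. 119.] [-0.7   0.79  0.92  2.06 -0.93  0.78 -2.43] 0.0
60 -1 0 [520.  55. 141.] [-0.16  0.58  0.01  1.96 -0.01  0.61  0.82] 0.0
60 -1 180 [520.  55. 141.] [-0.65  0.71  0.77  1.97 -0.72  0.76 -1.61] 0.0
60 -1 -180 [520.  55. 141.] [-0.65  0.71  0.77  1.97 -0.72  0.76 -1.61] 0.0
150 -1 0 [509. 100. 134.] [ 0.06  0.62 -0.45  1.97  0.43  0.65  2.1 ] 0.0
150 -1 180 [509. 100. 134.] [-0.5   0.62  0.39  1.99 -0.39  0.61 -0.23] 0.0
150 -1 -180 [509. 100. 134.] [-0.5   0.62  0.39  1.99 -0.39  0.61 -0.23] 0.0
clk 1.35 rot [-3.67 33.96  8.61] 35.2 slide [ 73.  263.6 -65.4] 281.2
q [ 1.06  0.13 -0.59  2.4  -1.1   0.23  1.26] F [ 0.52  0.2  -0.18] T [-0.033  0.588 -0.01 ] T.n -0.005 w 84.6
```

>>> arm_command --rot '[[-0.7, 6.8, 1.7], [-0.7, 6.8, 1.7], [-0.7, 6.8, 1.7], [-0.7, 6.8, 1.7], [-0.7, 6.8, 1.7]]' --slide '[[10, 36, -4], [10, 36, -4], [10, 36, -4], [10, 36, -4], [10, 36, -4]]' --gripper '[50, 30, 30, 30, 30]'

```text
clock: 1.77
eef_pos: [448.3, -78.6, 282.8]
tool_rot: [-2.971, -0.356, -0.216]
force: [-0.1, 0.3, -0.6]
width: 30.3
```

```bash
python3 - <<'E'
from kin import *
Rm,p=tool(-11.4,1);go(Rm,p+[0,0,80]);s,r=st();a,b=fk(s['qpos'],L0);print(a-s['eef_pos'])
E
```

```text
clk 1.7667 rot [-6.29 21.65  4.68] 23.0 slide [ 52.6 181.7 -75.6] 203.7
q [ 0.48  0.15 -0.27  2.26 -0.35  0.41  0.34] F [-0.1   0.3  -0.61] T [-0.087  0.418  0.037] T.n 0.07 w 30.3
[0.23887264 0.22033876 0.13319117]
```

>>> arm_command --rot '[[-1.5, 5.2, 1.2], [-1.5, 5.2, 1.2], [-1.5, 5.2, 1.2], [-1.2, 4, 1], [0, 0, 0]]' --slide '[[11, 38, -10], [11, 38, -10], [11, 38, -10], [10, 35, -12], [8, 20, -12]]' --gripper '[30, 30, 30, 30, 30]'

```text
clock: 2.18
eef_pos: [495.5, 67.4, 236.9]
tool_rot: [-3.1, -0.092, -0.123]
force: [0.6, 0.6, 1.0]
width: 30.0
```

```bash
python3 - <<'E'
from kin import *
Rm,p=tool(-11.4,1);go(Rm,p+[0,0,60])
E
```

```text
clk 2.1833 rot [-1.76  5.49  1.07] 5.9 slide [  5.4  35.6 -49.7] 61.4
q [-0.07  0.37 -0.15  2.    0.07  0.68 -0.39] F [0.62 0.65 1.  ] T [0.007 0.027 0.016] T.n 0.007 w 30.0
```

>>> arm_command --rot '[[-1.8, 5.5, 1], [0, 0, 0], [0, 0, 0]]' --slide '[[5, 30, -10], [1, 5, -25], [0, 0, -10]]' --gripper '[30, 30, 30]'

```text
clock: 2.43
eef_pos: [502.3, 112.0, 188.9]
tool_rot: [3.14, 0.005, -0.092]
force: [-1.3, -1.1, -0.6]
width: 29.9
```

```bash
python3 - <<'E'
from kin import *
Rm,p=tool(-11.4,1);go(Rm,p)
q,d=get_image("side");cv2.imwrite("pics/s1.png",cv2.resize(q[100:280,260:460,::-1],None,fx=3.3,fy=3.3,interpolation=2))
E
```

```text
clk 2.4333 rot [ 0.08 -0.32 -0.59] 0.7 slide [ -1.5  -8.9 -61.7] 62.3
q [-0.17  0.5  -0.15  1.93  0.11  0.73 -0.47] F [-1.27 -1.13 -0.57] T [-0.084  0.103  0.012] T.n 0.06 w 29.9
```

View pics/s1.png

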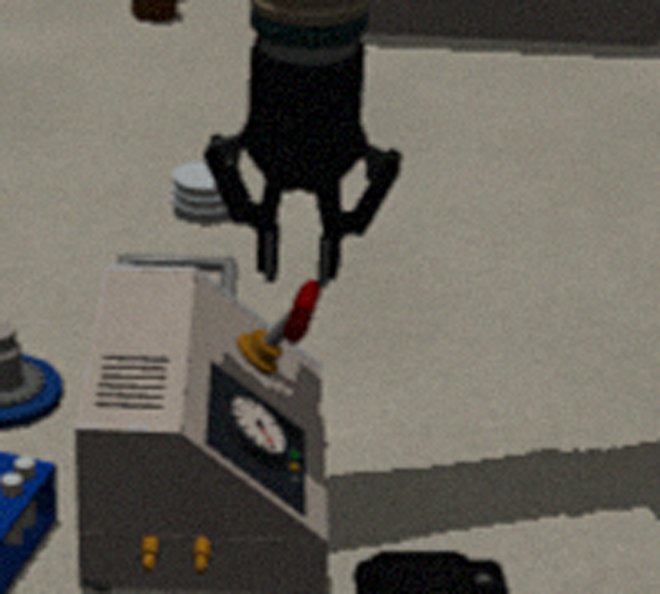

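```bash
python3 - <<'E'
from kin import *
s,_=st()
f=lambda P:((proj("side",P)-[260,100])*3.3).round(0)
print('tcp',f(s['eef_pos']),'target',f(tool(-11.4,1)[1]),'bar ends/centre',f([C+45*bar(-11.4),C,C-45*bar(-11.4)]),'gland',f(C-36*n))
t=lambda P:((proj("top",P)-[215,150])*5.5).round(0)
print('top',t([C+45*bar(-11.4),C,C-45*bar(-11.4),C-36*n]))
E
```

```text
tcp [[295. 279.]] target [[295. 348.]] bar ends/centre [[294. 334.]
 [302. 310.]
 [310. 288.]] gland [[269. 342.]]
top [[330. 429.]
 [431. 439.]
 [532. 448.]
 [434. 388.]]
```

>>> arm_command --rot '[[0, 0, -0.6], [0, 0, 0], [0, 0, 0]]' --slide '[[-1.5, -9, -15], [0, 0, -15], [0, 0, -8]]' --gripper '[36, 36, 36]'

```text
clock: 2.73
eef_pos: [502.3, 102.3, 151.3]
tool_rot: [-3.141, 0.001, -0.104]
force: [1.0, 0.0, 0.4]
width: 36.1
```

>>> arm_command --rot '[[0, 0, 0], [0, 0, 0], [0, 0, 0]]' --slide '[[0, 0, -8], [0, 0, -8], [0, 0, 0]]' --gripper '[36, 36, 36]'

```text
clock: 2.98
eef_pos: [501.7, 99.1, 134.9]
tool_rot: [3.141, 0.001, -0.108]
force: [-0.3, -0.6, 0.2]
width: 36.0
```

```bash
python3 - <<'E'
from kin import *
Rm,p=tool(-11.4,1);go(Rm,p)
E
```

```text
clk 2.9833 rot [ 0.02 -0.04  0.31] 0.3 slide [-0.9  4.  -7.7] 8.7
q [-0.16  0.58 -0.13  1.99  0.13  0.58 -0.48] F [-0.26 -0.61  0.23] T [-0.06  -0.065 -0.013] T.n 0.03 w 36.0
```

>>> arm_command --rot '[[0, 0, 0], [0, 0, 0]]' --slide '[[-1, 4, -8], [0, 0, 0]]' --gripper '[36, 36]'

```text
clock: 3.15
eef_pos: [501.3, 102.7, 127.1]
tool_rot: [3.142, -0.001, -0.11]
force: [0.5, 0.3, -0.1]
width: 35.9
```

```bash
python3 - <<'E'
from kin import *
Rm,p=tool(-11.4,1);go(Rm,p);print('tangent CW',-np.cross(n,bar(-11.4)))
q,d=get_image("side");cv2.imwrite("pics/s2.png",cv2.resize(q[100:280,260:460,::-1],None,fx=3.3,fy=3.3,interpolation=2))
E
```

```text
clk 3.15 rot [0.01 0.06 0.41] 0.4 slide [-0.4  0.3  0.1] 0.5
q [-0.17  0.59 -0.12  2.    0.13  0.56 -0.49] F [ 0.48  0.26 -0.11] T [-0.009  0.011 -0.041] T.n -0.026 w 35.9
tangent CW [ 0.75996968 -0.15941239  0.63010617]
```

View pics/s2.png

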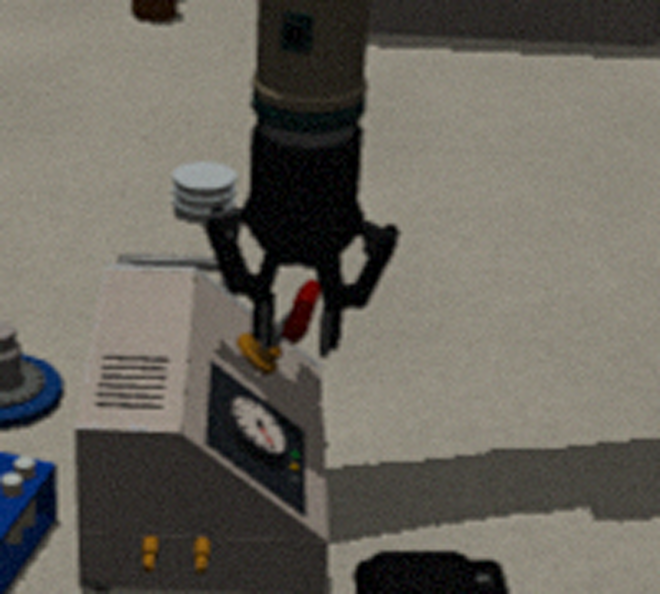

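>>> arm_command --rot '[[0, 0, 0], [0, 0, 0], [0, 0, 0]]' --slide '[[3, 0, 0], [2, 0, 0], [1.5, 0, 0]]' --gripper '[36, 36, 36]'

```text
clock: 3.45
eef_pos: [509.4, 102.8, 128.8]
tool_rot: [-3.141, -0.004, -0.109]
force: [-1.5, 0.4, -0.2]
width: 36.0
```

>>> arm_command --rot '[[0, 0, 0]]' --slide '[[1.5, 0, 0]]' --gripper '[36]'

```text
clock: 3.53
eef_pos: [509.5, 102.8, 128.7]
tool_rot: [3.141, -0.001, -0.109]
force: [-5.3, 0.3, 1.2]
width: 36.1
```

>>> arm_command --rot '[[0, 0, 0]]' --slide '[[1.5, 0, 0]]' --gripper '[36]'

```text
clock: 3.62
eef_pos: [509.3, 102.9, 128.5]
tool_rot: [3.14, 0.003, -0.109]
force: [-3.7, 0.5, 2.0]
width: 35.9
```

>>> arm_command --rot '[[0, 0, 0]]' --slide '[[1.5, 0, 0]]' --gripper '[36]'

```text
clock: 3.7
eef_pos: [509.3, 102.9, 128.3]
tool_rot: [3.14, 0.006, -0.108]
force: [-4.4, 0.6, 2.9]
width: 36.1
```

>>> arm_command --rot '[[0, 0, 0], [0, 0, 0]]' --slide '[[2.5, 0, 1], [2.5, 0, 1]]' --gripper '[36, 36]'

```text
clock: 3.87
eef_pos: [510.0, 102.8, 129.3]
tool_rot: [3.137, 0.015, -0.108]
force: [-5.8, 0.4, -2.0]
width: 36.3
```

>>> arm_command --rot '[[0, 0, 0], [0, 0, 0]]' --slide '[[3, 0, 1.5], [3, 0, 1.5]]' --gripper '[36, 36]'

```text
clock: 4.03
eef_pos: [511.4, 102.7, 130.6]
tool_rot: [3.135, 0.024, -0.107]
force: [-6.3, 1.5, -3.6]
width: 36.0
```

>>> arm_command --rot '[[0.3, -1, 0], [0.3, -1, 0]]' --slide '[[3, -0.5, 2.2], [3, -0.5, 2.2]]' --gripper '[36, 36]'

```text
clock: 4.2
eef_pos: [513.8, 102.6, 133.0]
tool_rot: [-3.135, -0.001, -0.106]
force: [-5.1, 2.0, -4.6]
width: 36.0
```

>>> arm_command --rot '[[0.3, -1, 0], [0.3, -1, 0]]' --slide '[[3, -0.5, 2.2], [3, -0.5, 2.2]]' --gripper '[36, 36]'

```text
clock: 4.37
eef_pos: [516.2, 102.5, 135.6]
tool_rot: [-3.121, -0.028, -0.105]
force: [-4.9, 1.8, -4.2]
width: 36.3
```

>>> arm_command --rot '[[-0.5, 0.8, 0], [-0.5, 0.5, 0]]' --slide '[[3, -0.6, 2.3], [3, -0.6, 2.3]]' --gripper '[36, 36]'

```text
clock: 4.53
eef_pos: [517.0, 101.2, 138.5]
tool_rot: [3.141, 0.002, -0.105]
force: [-4.9, 2.2, -3.7]
width: 35.9
```

>>> arm_command --rot '[[-0.3, 0, -1], [-0.3, 0, -1]]' --slide '[[3, -0.8, 2.3], [3, -0.8, 2.3]]' --gripper '[36, 36]'

```text
clock: 4.7
eef_pos: [519.0, 100.1, 141.3]
tool_rot: [3.129, 0.01, -0.14]
force: [-4.4, 1.1, -4.2]
width: 35.8
```

```bash
python3 - <<'E'
from kin import *
Rm,p=tool(-11.4,1);go(Rm,p)
q,d=get_image("side");cv2.imwrite("pics/s3.png",cv2.resize(q[100:280,260:460,::-1],None,fx=3.3,fy=3.3,interpolation=2))
q,d=get_image("top");cv2.imwrite("pics/t3.png",cv2.resize(q[150:250,215:350,::-1],None,fx=5.5,fy=5.5,interpolation=2))
E
```

```text
clk 4.7 rot [ 0.66 -0.63  2.15] 2.3 slide [-18.2   2.9 -14.1] 23.2
q [-0.17  0.59 -0.11  1.93  0.12  0.64 -0.5 ] F [-4.36  1.13 -4.15] T [ 0.367  1.007 -0.075] T.n -0.325 w 35.8
```

View pics/t3.png

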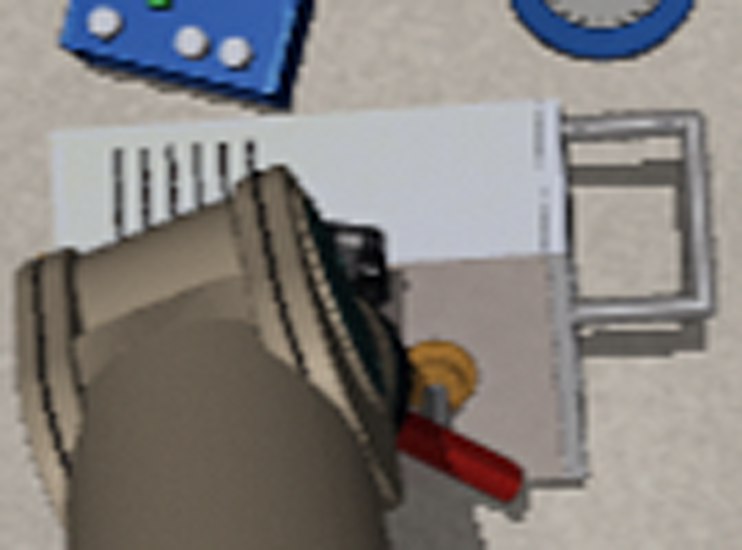

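View pics/s3.png

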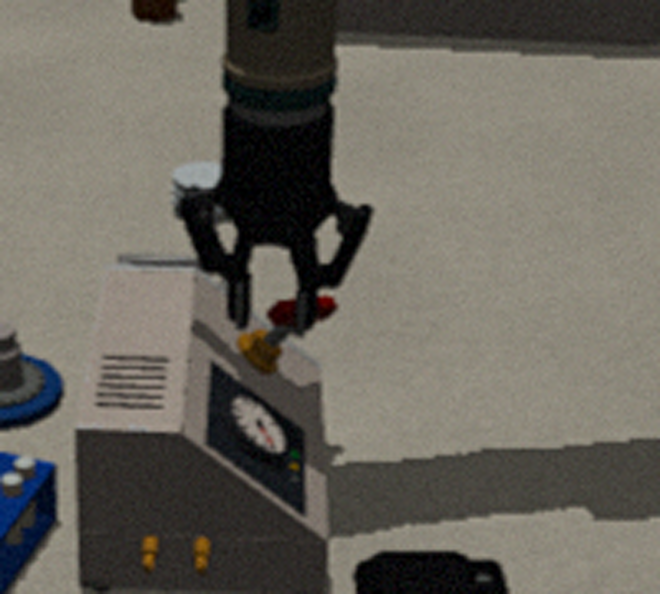

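```bash
cat >>kin.py <<'E'
def rel(th,sgn=1,screw=.5):
    s,r=st();d=s['eef_pos']-C-1.3*screw*n;b=sgn*bar(th);t=-np.cross(n,b)
    # vertical line of tool crosses bar plane: intersect
    z=r.apply([0,0,1]);k=-(d@n)/(z@n);p=d+k*z
    print('th',th,'r',round(p@b,1),'lead',round(p@t,1),'tip below plane along tool',round(-k,1))
E
python3 - <<'E'
from kin import *
for a in(-30,-39,-45):rel(a)
for a in (-50,-65,-80):
  Rm,p=tool(a,1,screw=.6);print(a);go(Rm,p)
E
```

```text
th -30 r 40.5 lead 12.7 tip below plane along tool 19.2
th -39 r 41.9 lead 6.2 tip below plane along tool 19.2
th -45 r 42.3 lead 1.8 tip below plane along tool 19.2
-50
clk 4.8 rot [  0.48  -0.78 -31.5 ] 31.5 slide [-4.  -7.5 -1.5] 8.6
q [-0.17  0.59 -0.11  1.93  0.12  0.64 -0.5 ] F [-4.43  1.33 -2.37] T [ 0.307  1.048 -0.094] T.n -0.304 w 35.8
-65
clk 4.8 rot [  0.37  -0.85 -47.77] 47.8 slide [ -0.1 -14.6   1.4] 14.6
q [-0.17  0.59 -0.11  1.93  0.12  0.64 -0.5 ] F [-4.43  1.33 -2.37] T [ 0.307  1.048 -0.094] T.n -0.304 w 35.8
-80
clk 4.8 rot [  0.23  -0.92 -66.14] 66.1 slide [  2.3 -22.7   3.1] 23.0
q [-0.17  0.59 -0.11  1.93  0.12  0.64 -0.5 ] F [-4.43  1.33 -2.37] T [ 0.307  1.048 -0.094] T.n -0.304 w 35.8
```

>>> arm_command --rot '[[0, 0, -7], [0, 0, -7], [0, 0, -7], [0.3, -0.5, -7]]' --slide '[[-1, -3, 0], [-1, -3, 0], [0, -3, 0], [0, -3, 0]]' --gripper '[36, 36, 34, 30]'

```text
clock: 5.13
eef_pos: [517.2, 91.5, 141.5]
tool_rot: [3.141, 0.007, -0.638]
force: [-7.8, 6.1, 8.2]
width: 30.0
```

```bash
python3 - <<'E'
from kin import *
for a in(-39,-45,-50):rel(a)
for a in (-50,-65,-80):
  Rm,p=tool(a,1,screw=.6);print(a);go(Rm,p)
q,d=get_image("top");cv2.imwrite("pics/t4.png",cv2.resize(q[150:250,215:350,::-1],None,fx=5.5,fy=5.5,interpolation=2))
E
```

```text
th -39 r 32.9 lead 9.0 tip below plane along tool 16.9
th -45 r 33.7 lead 5.6 tip below plane along tool 16.9
th -50 r 34.1 lead 2.6 tip below plane along tool 16.9
-50
clk 5.1333 rot [-0.22 -0.32 -2.96] 3.0 slide [-2.   1.1 -1.6] 2.8
q [-0.24  0.58  0.02  1.95 -0.02  0.62 -0.84] F [-7.8   6.14  8.22] T [1.304 1.659 0.102] T.n -0.813 w 30.0
-65
clk 5.1333 rot [ -0.27  -0.28 -19.24] 19.2 slide [ 2.  -5.9  1.4] 6.4
q [-0.24  0.58  0.02  1.95 -0.02  0.62 -0.84] F [-7.8   6.14  8.22] T [1.304 1.659 0.102] T.n -0.813 w 30.0
-80
clk 5.1333 rot [ -0.31  -0.24 -37.61] 37.6 slide [  4.4 -14.    3. ] 15.0
q [-0.24  0.58  0.02  1.95 -0.02  0.62 -0.84] F [-7.8   6.14  8.22] T [1.304 1.659 0.102] T.n -0.813 w 30.0
```

View pics/t4.png

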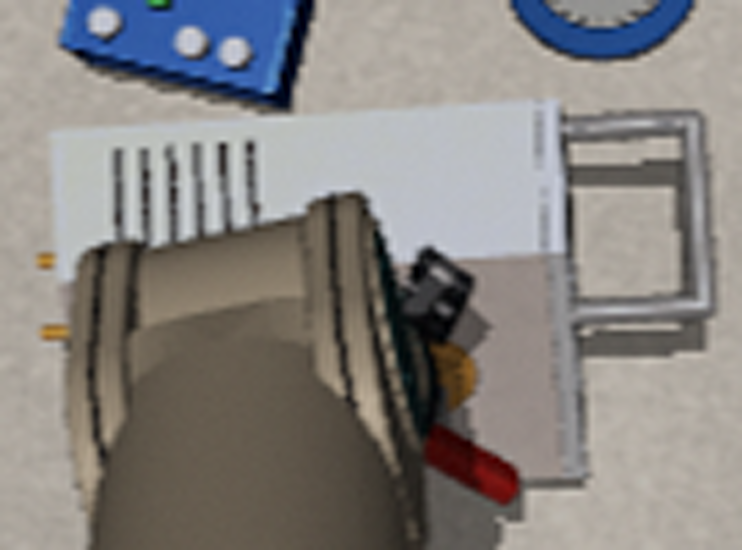

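>>> arm_command --rot '[[0, 0, -5], [0, 0, -5], [0, 0, -5]]' --slide '[[3, -2.5, 2.5], [3, -3, 2.5], [3, -3, 2]]' --gripper '[30, 28, 26]'

```text
clock: 5.43
eef_pos: [519.2, 85.5, 147.8]
tool_rot: [3.134, 0.017, -0.911]
force: [-6.8, 1.7, 1.8]
width: 26.1
```

```bash
python3 - <<'E'
from kin import *
for a in(-45,-55,-65):rel(a)
for a in (-65,-80,-95):
  Rm,p=tool(a,1,screw=.9);print(a);go(Rm,p)
E
```

```text
th -45 r 31.0 lead 11.5 tip below plane along tool 12.1
th -55 r 32.5 lead 6.0 tip below plane along tool 12.1
th -65 r 33.1 lead 0.2 tip below plane along tool 12.1
-65
clk 5.4333 rot [-0.51 -0.9  -3.59] 3.7 slide [-0.3  0.  -4.7] 4.7
q [-0.27  0.58  0.09  1.93 -0.1   0.65 -1.02] F [-6.76  1.73  1.76] T [0.359 1.336 0.11 ] T.n -0.189 w 26.1
-80
clk 5.4333 rot [ -0.65  -0.82 -21.96] 22.0 slide [ 2.1 -8.1 -3. ] 8.9
q [-0.27  0.58  0.09  1.93 -0.1   0.65 -1.02] F [-6.76  1.73  1.76] T [0.359 1.336 0.11 ] T.n -0.189 w 26.1
-95
clk 5.4333 rot [ -0.79  -0.7  -41.44] 41.4 slide [  2.8 -16.6  -2.8] 17.1
q [-0.27  0.58  0.09  1.93 -0.1   0.65 -1.02] F [-6.76  1.73  1.76] T [0.359 1.336 0.11 ] T.n -0.189 w 26.1
```

>>> arm_command --rot '[[-0.3, -0.4, -7], [-0.3, -0.4, -7], [0, 0, -7]]' --slide '[[2, -4, -1.5], [2, -4, -1], [1, -4, -1]]' --gripper '[26, 26, 26]'

```text
clock: 5.68
eef_pos: [522.7, 78.5, 145.4]
tool_rot: [3.141, 0.007, -1.286]
force: [-3.7, 4.9, 2.8]
width: 25.8
```

```bash
python3 - <<'E'
from kin import *
for a in(-60,-70,-80):rel(a,1,1)
for a in (-80,-95,-110):
  Rm,p=tool(a,1,screw=1.2);print(a);go(Rm,p)
q,d=get_image("top");cv2.imwrite("pics/t5.png",cv2.resize(q[150:250,215:350,::-1],None,fx=5.5,fy=5.5,interpolation=2))
E
```

```text
th -60 r 33.1 lead 11.6 tip below plane along tool 17.8
th -70 r 34.6 lead 5.6 tip below plane along tool 17.8
th -80 r 35.1 lead -0.5 tip below plane along tool 17.8
-80
clk 5.6833 rot [-0.39 -0.13 -0.43] 0.6 slide [-1.6 -1.  -0.3] 1.9
q [-0.33  0.59  0.2   1.94 -0.2   0.63 -1.29] F [-3.67  4.88  2.82] T [ 0.929  0.682 -0.012] T.n -0.628 w 25.8
-95
clk 5.6833 rot [ -0.41  -0.06 -19.91] 19.9 slide [-0.9 -9.6 -0. ] 9.7
q [-0.33  0.59  0.2   1.94 -0.2   0.63 -1.29] F [-3.67  4.88  2.82] T [ 0.929  0.682 -0.012] T.n -0.628 w 25.8
-110
clk 5.6833 rot [-4.200e-01  1.000e-02 -3.881e+01] 38.8 slide [ -1.9 -18.1  -1.2] 18.2
q [-0.33  0.59  0.2   1.94 -0.2   0.63 -1.29] F [-3.67  4.88  2.82] T [ 0.929  0.682 -0.012] T.n -0.628 w 25.8
```

View pics/t5.png

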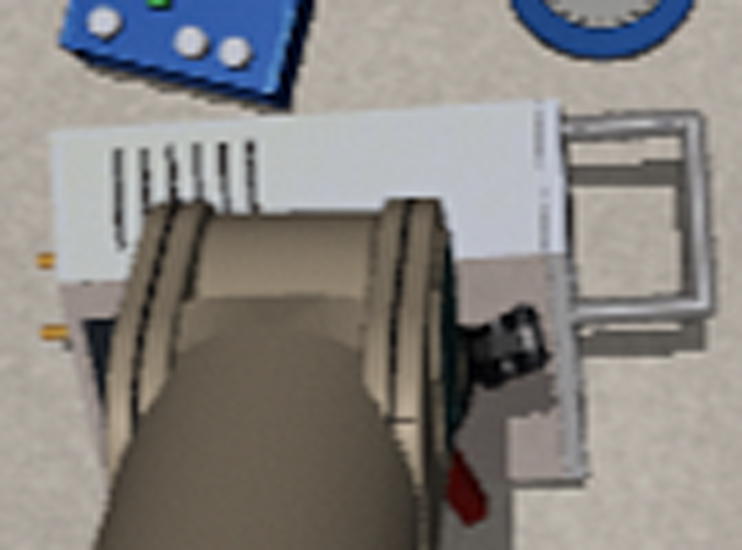

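>>> arm_command --rot '[[0, 0, -7], [0, 0, -7], [-0.2, 0, -7], [-0.2, 0, -7]]' --slide '[[0, -5, 0], [0, -5, 0], [0, -5, 0], [-1, -5, 0]]' --gripper '[26, 26, 25, 25]'

```text
clock: 6.07
eef_pos: [523.9, 65.0, 146.9]
tool_rot: [-3.137, 0.008, -1.776]
force: [-2.5, 4.6, 2.5]
width: 25.0
```

```bash
python3 - <<'E'
from kin import *
for a in(-80,-90,-100):rel(a,1,1.4)
for a in (-95,-110,-130):
  Rm,p=tool(a,1,screw=1.5);print(a);go(Rm,p)
E
```

```text
th -80 r 33.7 lead 13.0 tip below plane along tool 17.2
th -90 r 35.5 lead 6.9 tip below plane along tool 17.2
th -100 r 36.1 lead 0.6 tip below plane along tool 17.2
-95
clk 6.0667 rot [-0.42  0.33  8.17] 8.2 slide [-2.4  3.8 -1.3] 4.7
q [-0.4   0.59  0.34  1.95 -0.33  0.64 -1.62] F [-2.46  4.59  2.51] T [0.921 0.499 0.122] T.n -0.514 w 25.0
-110
clk 6.0667 rot [ -0.36   0.4  -10.73] 10.7 slide [-3.4 -4.7 -2.5] 6.3
q [-0.4   0.59  0.34  1.95 -0.33  0.64 -1.62] F [-2.46  4.59  2.51] T [0.921 0.499 0.122] T.n -0.514 w 25.0
-130
clk 6.0667 rot [ -0.28   0.46 -32.92] 32.9 slide [ -7.3 -14.8  -6.2] 17.6
q [-0.4   0.59  0.34  1.95 -0.33  0.64 -1.62] F [-2.46  4.59  2.51] T [0.921 0.499 0.122] T.n -0.514 w 25.0
```

>>> arm_command --rot '[[0, 0, -7], [0, 0, -7], [-0.2, 0, -7], [-0.2, 0.3, -7]]' --slide '[[-1, -5, -1], [-1.5, -5, -1], [-2, -5, -1.5], [-3, -5, -2]]' --gripper '[25, 25, 26, 27]'

```text
clock: 6.4
eef_pos: [522.4, 50.8, 143.8]
tool_rot: [-3.13, 0.011, -2.272]
force: [1.1, 4.6, 2.0]
width: 27.3
```

```bash
python3 - <<'E'
from kin import *
for a in(-100,-110,-120):rel(a,1,1.7)
for a in (-120,-135,-150):
  Rm,p=tool(a,1,screw=2);print(a);go(Rm,p)
q,d=get_image("top");cv2.imwrite("pics/t6.png",cv2.resize(q[150:250,215:350,::-1],None,fx=5.5,fy=5.5,interpolation=2))
E
```

```text
th -100 r 35.7 lead 15.0 tip below plane along tool 18.8
th -110 r 37.8 lead 8.6 tip below plane along tool 18.8
th -120 r 38.7 lead 1.9 tip below plane along tool 18.8
-120
clk 6.4 rot [-0.09  0.93  6.1 ] 6.2 slide [-3.9  4.3 -0.5] 5.8
q [-0.47  0.62  0.48  1.98 -0.47  0.64 -1.96] F [1.1  4.57 1.98] T [ 0.838 -0.166  0.069] T.n -0.479 w 27.3
-135
clk 6.4 rot [ 0.03  0.94 -9.44] 9.5 slide [-7.5 -2.7 -3.9] 8.9
q [-0.47  0.62  0.48  1.98 -0.47  0.64 -1.96] F [1.1  4.57 1.98] T [ 0.838 -0.166  0.069] T.n -0.479 w 27.3
-150
clk 6.4 rot [  0.14   0.93 -23.04] 23.1 slide [-12.5  -8.2  -8.2] 17.1
q [-0.47  0.62  0.48  1.98 -0.47  0.64 -1.96] F [1.1  4.57 1.98] T [ 0.838 -0.166  0.069] T.n -0.479 w 27.3
```

View pics/t6.png

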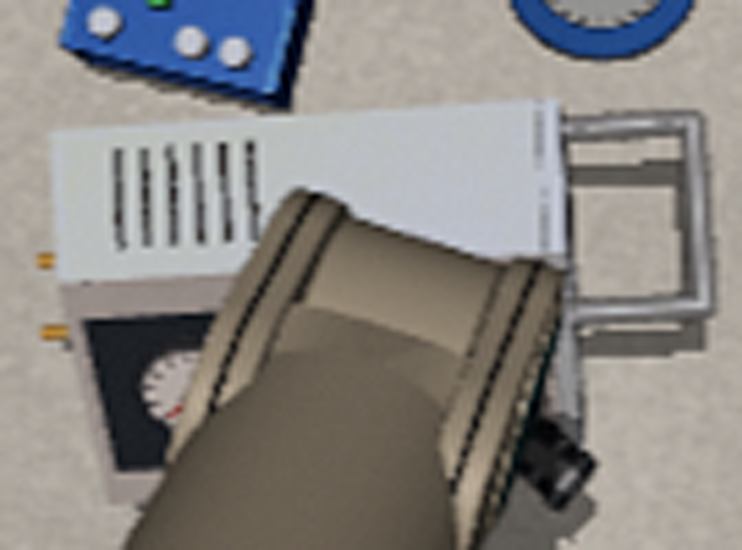

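>>> arm_command --rot '[[0, 0.3, -6], [0, 0.3, -6], [0, 0.3, -6], [0, 0, -6]]' --slide '[[-4, -2, -2], [-4, -2.5, -2.5], [-4, -2.5, -2.5], [-4, -2.5, -2.5]]' --gripper '[28, 29, 30, 31]'

```text
clock: 6.78
eef_pos: [517.4, 43.4, 137.4]
tool_rot: [-3.128, 0.016, -2.69]
force: [1.0, 2.9, 2.3]
width: 30.9
```

```bash
python3 - <<'E'
from kin import *
for a in(-125,-135,-145):rel(a,1,2.1)
for a in (-150,-165,-180):
  Rm,p=tool(a,1,screw=2.5);print(a);go(Rm,p)
E
```

```text
th -125 r 37.2 lead 8.0 tip below plane along tool 21.3
th -135 r 38.0 lead 1.4 tip below plane along tool 21.3
th -145 r 37.7 lead -5.2 tip below plane along tool 21.3
-150
clk 6.7833 rot [0.26 1.18 0.9 ] 1.5 slide [-7.9 -1.  -1.3] 8.1
q [-0.53  0.65  0.59  2.   -0.59  0.64 -2.25] F [1.   2.93 2.27] T [ 0.618 -0.467  0.044] T.n -0.348 w 30.9
-165
clk 6.7833 rot [  0.38   1.15 -11.36] 11.4 slide [-13.8  -4.6  -6.5] 15.9
q [-0.53  0.65  0.59  2.   -0.59  0.64 -2.25] F [1.   2.93 2.27] T [ 0.618 -0.467  0.044] T.n -0.348 w 30.9
-180
clk 6.7833 rot [  0.5    1.11 -22.96] 23.0 slide [-20.3  -6.  -11.9] 24.3
q [-0.53  0.65  0.59  2.   -0.59  0.64 -2.25] F [1.   2.93 2.27] T [ 0.618 -0.467  0.044] T.n -0.348 w 30.9
```

>>> arm_command --rot '[[0, 0.3, -4], [0, 0.3, -4], [0.2, 0.3, -4], [0.2, 0, -4]]' --slide '[[-5, -0.5, -2], [-5, -1, -3], [-5, -1.5, -3], [-5, -1.5, -3]]' --gripper '[32, 32, 32, 32]'

```text
clock: 7.12
eef_pos: [512.6, 38.7, 130.9]
tool_rot: [-3.129, 0.031, -2.962]
force: [3.4, 2.3, 2.1]
width: 31.9
```

```bash
python3 - <<'E'
from kin import *
for a in(-140,-150,-160):rel(a,1,2.5)
for a in (-165,-180):
  Rm,p=tool(a,1,screw=2.8);print(a);go(Rm,p)
q,d=get_image("top");cv2.imwrite("pics/t7.png",cv2.resize(q[150:250,215:350,::-1],None,fx=5.5,fy=5.5,interpolation=2))
E
```

```text
th -140 r 37.2 lead 6.0 tip below plane along tool 24.0
th -150 r 37.6 lead -0.5 tip below plane along tool 24.0
th -160 r 37.0 lead -7.1 tip below plane along tool 24.0
-165
clk 7.1167 rot [0.35 1.88 4.19] 4.6 slide [-9.3  0.2  0.4] 9.3
q [-0.56  0.67  0.65  2.03 -0.68  0.63 -2.42] F [3.4  2.29 2.06] T [ 0.363 -0.627 -0.028] T.n -0.235 w 31.9
-180
clk 7.1167 rot [ 0.54  1.83 -7.4 ] 7.6 slide [-15.8  -1.2  -5.1] 16.6
q [-0.56  0.67  0.65  2.03 -0.68  0.63 -2.42] F [3.4  2.29 2.06] T [ 0.363 -0.627 -0.028] T.n -0.235 w 31.9
```

View pics/t7.png

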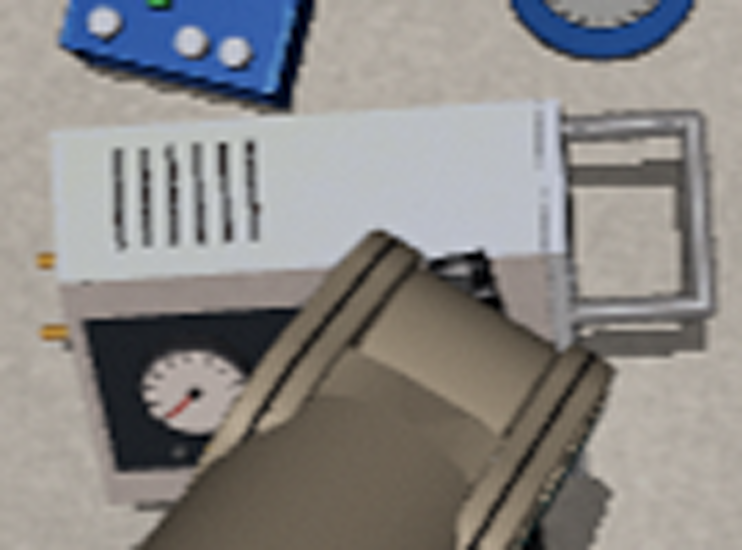

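>>> arm_command --rot '[[0.1, 0.5, -2], [0.1, 0.5, -2], [0.1, 0.3, -2], [0, 0.3, -1], [0, 0.3, 0]]' --slide '[[-5.5, 0, -2], [-5.5, 0, -2], [-5.5, 0.5, -2.5], [-5.5, 1, -2.5], [-5.5, 1, -2.5]]' --gripper '[32, 32, 32, 32, 32]'

```text
clock: 7.58
eef_pos: [505.2, 33.2, 125.2]
tool_rot: [-3.119, 0.037, -3.076]
force: [6.4, -2.4, 2.9]
width: 32.3
```

```bash
python3 - <<'E'
from kin import *
for a in(-155,-165,-175):rel(a,1,2.8)
for a in (-165,-180,-190):
  Rm,p=tool(a,1,screw=2.8);print(a);go(Rm,p)
E
```

```text
th -155 r 37.6 lead 7.0 tip below plane along tool 23.7
th -165 r 38.3 lead 0.4 tip below plane along tool 23.7
th -175 r 37.8 lead -6.3 tip below plane along tool 23.7
-165
clk 7.5833 rot [ 0.97  2.29 10.74] 11.0 slide [-1.9  5.7  6.1] 8.5
q [-0.58  0.68  0.68  2.06 -0.71  0.61 -2.49] F [ 6.43 -2.43  2.9 ] T [-0.455 -1.248 -0.01 ] T.n 0.325 w 32.3
-180
clk 7.5833 rot [ 1.19  2.18 -0.86] 2.6 slide [-8.4  4.2  0.6] 9.4
q [-0.58  0.68  0.68  2.06 -0.71  0.61 -2.49] F [ 6.43 -2.43  2.9 ] T [-0.455 -1.248 -0.01 ] T.n 0.325 w 32.3
-190
clk 7.5833 rot [ 1.33  2.09 -8.55] 8.9 slide [-12.8   4.5  -3.1] 13.9
q [-0.58  0.68  0.68  2.06 -0.71  0.61 -2.49] F [ 6.43 -2.43  2.9 ] T [-0.455 -1.248 -0.01 ] T.n 0.325 w 32.3
```

>>> arm_command --rot '[[0.3, 0.7, 0], [0.3, 0.7, 0], [0.2, 0.4, 0], [0, 0.3, 0], [0, 0.3, 0]]' --slide '[[-5, 1, -2], [-5, 1, -2], [-5, 1, -2], [-5, 1, -2.5], [-5, 1, -2.5]]' --gripper '[32, 32, 32, 32, 32]'

```text
clock: 8.0
eef_pos: [499.1, 29.1, 119.9]
tool_rot: [-3.117, 0.031, -3.059]
force: [4.7, -2.3, 1.6]
width: 32.2
```

>>> arm_command --rot '[[0.3, 0.7, 0], [0.3, 0.7, 0], [0.2, 0.4, 0], [0, 0.3, 0]]' --slide '[[-5, 1, -2], [-5, 1, -2], [-5, 1, -3], [-5, 1, -3]]' --gripper '[32, 32, 32, 32]'

```text
clock: 8.33
eef_pos: [492.2, 27.1, 113.7]
tool_rot: [-3.121, 0.019, -3.047]
force: [5.2, -1.4, 2.9]
width: 32.0
```

```bash
python3 - <<'E'
from kin import *
for a in(-165,-175,-185):rel(a,1,2.9)
go(*tool(-190,1,screw=2.8))
q,d=get_image("side");cv2.imwrite("pics/s8.png",cv2.resize(q[100:280,260:460,::-1],None,fx=3.3,fy=3.3,interpolation=2))
E
```

```text
th -165 r 39.3 lead 18.1 tip below plane along tool 24.5
th -175 r 41.8 lead 11.0 tip below plane along tool 24.5
th -185 r 43.1 lead 3.5 tip below plane along tool 24.5
clk 8.3333 rot [  1.16   1.08 -10.22] 10.3 slide [ 0.3 10.6  8.4] 13.6
q [-0.55  0.68  0.65  2.09 -0.72  0.58 -2.44] F [ 5.24 -1.36  2.91] T [-0.22  -0.991 -0.075] T.n 0.116 w 32.0
```

View pics/s8.png

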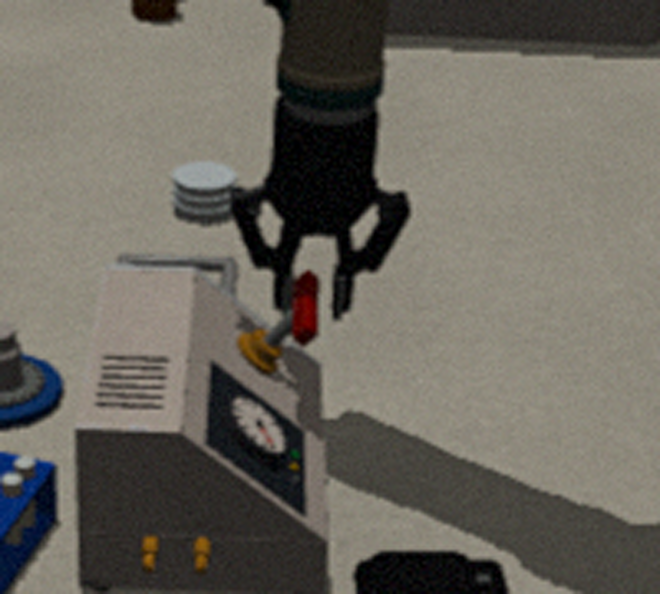

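>>> arm_command --rot '[[0, 0, 0], [0, 0, 0], [0, 0, 0], [0, 0, 0], [0, 0, 0]]' --slide '[[4, -2, 0], [2, -4, 10], [0, -10, 25], [0, -25, 25], [0, -38, 0]]' --gripper '[36, 36, 40, 50, 60]'

```text
clock: 8.8
eef_pos: [489.6, -44.6, 170.6]
tool_rot: [-3.129, -0.005, -3.022]
force: [1.6, -0.0, 0.3]
width: 59.5
```

>>> arm_command --rot '[[0, 0, 0], [0, 0, 0], [0, 0, 0], [0, 0, 0], [0, 0, 0]]' --slide '[[12, -35, 5], [12, -35, 0], [12, -30, 0], [12, -15, 0], [0, 0, 0]]' --gripper '[60, 60, 60, 60, 60]'

```text
clock: 9.22
eef_pos: [530.7, -169.7, 175.5]
tool_rot: [-3.132, -0.019, -3.018]
force: [0.7, 0.0, -0.7]
width: 60.1
```

```bash
python3 - <<'E'
from kin import *
s,_=st();print(s['clock'],s['qpos'].round(2),s['eef_pos'],s['force'].round(1))
for c in("top","side"):
    q,d=get_image(c);np.savez(c+"9.npz",p=q,d=d)
    cv2.imwrite("pics/%s9.png"%c,cv2.resize(q[150:250,215:350,::-1] if c=="top" else q[100:280,260:460,::-1],None,fx=5.5 if c=="top" else 3.3,fy=5.5 if c=="top" else 3.3,interpolation=2))
    p=q.astype(int);P=cloud(c,d);a,b,e,g=(205,260,265,330) if c=="top" else (170,220,330,375)
    r=(p[...,0]>45)&(p[...,0]>2.5*p[...,1])&(p[...,0]>2.5*p[...,2]);k=np.zeros_like(r);k[a:b,e:g]=r[a:b,e:g]
    Q=P[k]-C;X=np.c_[Q@xu,Q@yu,Q@n];X=X[np.isfinite(X[:,0])&(abs(X[:,2])<25)]
    A=np.polyfit(X[:,1],X[:,0],1);print(c,len(X),'angle',-np.degrees(np.arctan(A[0])),X.mean(0),np.ptp(X[:,1]))
E
```

```text
9.2167 [-0.19  0.68  0.72  1.84 -0.56  0.85 -2.22] [ 530.65899897 -169.65713053  175.54561861] [ 0.7  0.  -0.7]
top 248 angle -3.84457796084657 [ 3.23301335 -0.47562753  8.71759722] 87.11516131634716
side 109 angle -3.0728048313565295 [5.50360482 7.52125396 7.89531798] 83.64916137296883
```

View pics/top9.png

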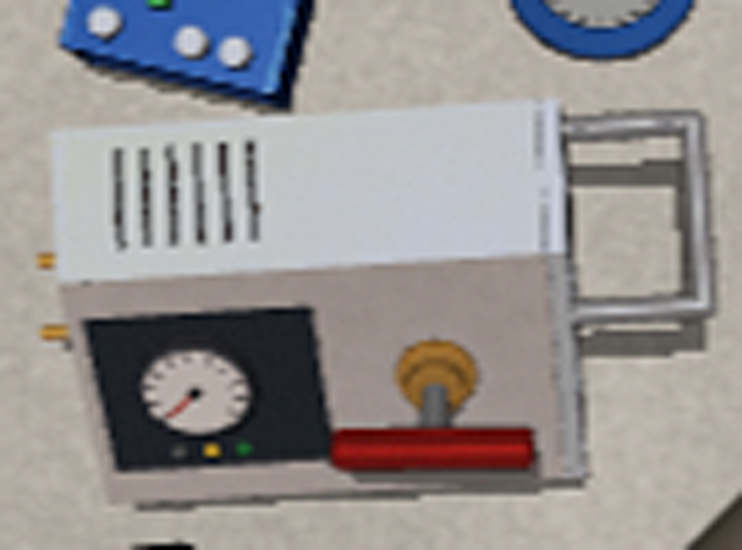

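>>> arm_command --rot '[[0, 0, 7], [0, 0, 7], [0, 0, 7], [0, 0, 7], [0, 0, 7]]' --slide '[[14, 24, 0], [14, 24, 0], [14, 24, 0], [14, 24, 0], [14, 20, 0]]' --gripper '[50, 45, 45, 45, 45]'

```text
clock: 9.73
eef_pos: [588.3, -43.6, 172.4]
tool_rot: [3.137, -0.035, -2.394]
force: [-0.7, 0.0, -0.5]
width: 45.0
```

>>> arm_command --rot '[[0, 0, 7], [0, 0, 7], [0, 0, 7], [0, 0, 7], [0, 0, 7]]' --slide '[[0, 0, 0], [0, 0, 0], [0, 0, 0], [0, 0, 0], [0, 0, 0]]' --gripper '[45, 45, 45, 45, 45]'

```text
clock: 10.15
eef_pos: [582.3, -21.1, 168.2]
tool_rot: [3.119, -0.033, -1.768]
force: [1.0, -0.1, -0.1]
width: 45.3
```

```bash
python3 - <<'E'
from kin import *
Rm=(R.from_euler('z',-87.1,degrees=True)*R.from_euler('x',np.pi)).as_matrix()
go(Rm,[602,-49.5,91])
f=np.load("top9.npz");P=cloud("top",f['d'])
m=np.isfinite(P[...,2])&(abs(P[...,2]-113)<8)&(P[...,0]>570)&(P[...,0]<632)&(P[...,1]<-30)&(P[...,1]>-75)
Q=P[m];print(len(Q),np.median(Q,0),np.polyfit(Q[:,0]-602,Q[:,1],1))
E
```

```text
clk 10.15 rot [ 1.81 -1.46 14.22] 14.4 slide [ 19.7 -28.4 -77.2] 84.6
q [-0.27  0.65  0.38  1.76 -0.28  0.82 -1.53] F [ 1.   -0.13 -0.09] T [0.008 0.004 0.015] T.n 0.006 w 45.3
114 [601.31474004 -50.02642608 113.31767862] [  0.055465   -49.91125656]
```

>>> arm_command --rot '[[0.9, -0.7, 7], [0.9, -0.7, 7], [0, 0, 0]]' --slide '[[10, -14, 0], [9, -14, 0], [0, 0, 0]]' --gripper '[45, 45, 45]'

```text
clock: 10.4
eef_pos: [595.7, -40.1, 166.4]
tool_rot: [3.129, 0.002, -1.517]
force: [0.3, -0.9, 0.5]
width: 45.1
```

```bash
python3 - <<'E'
from kin import *
Rm=(R.from_euler('z',-87.1,degrees=True)*R.from_euler('x',np.pi)).as_matrix()
go(Rm,[602,-50,91])
E
```

```text
clk 10.4 rot [-0.06 -0.73 -0.2 ] 0.8 slide [  6.3  -9.9 -75.4] 76.3
q [-0.16  0.65  0.28  1.73 -0.24  0.81 -1.28] F [ 0.25 -0.92  0.49] T [-0.033 -0.044 -0.063] T.n -0.025 w 45.1
```

>>> arm_command --rot '[[0, -0.7, -0.2], [0, 0, 0], [0, 0, 0]]' --slide '[[6, -10, 0], [1, -1, -10], [0, 0, -14]]' --gripper '[45, 45, 45]'

```text
clock: 10.65
eef_pos: [601.7, -47.4, 142.9]
tool_rot: [3.141, 0.003, -1.523]
force: [0.2, -0.2, -0.2]
width: 45.0
```

```bash
python3 - <<'E'
from kin import *
Rm=(R.from_euler('z',-87.1,degrees=True)*R.from_euler('x',np.pi)).as_matrix()
go(Rm,[602,-50,91])
q,d=get_image("side");cv2.imwrite("pics/s10.png",cv2.resize(q[100:280,240:440,::-1],None,fx=3.3,fy=3.3,interpolation=2))
E
```

```text
clk 10.65 rot [-0.2  -0.02  0.14] 0.2 slide [  0.3  -2.6 -51.9] 51.9
q [-0.13  0.68  0.27  1.74 -0.26  0.75 -1.26] F [ 0.22 -0.19 -0.17] T [ 0.021 -0.055 -0.046] T.n -0.047 w 45.0
```

View pics/s10.png

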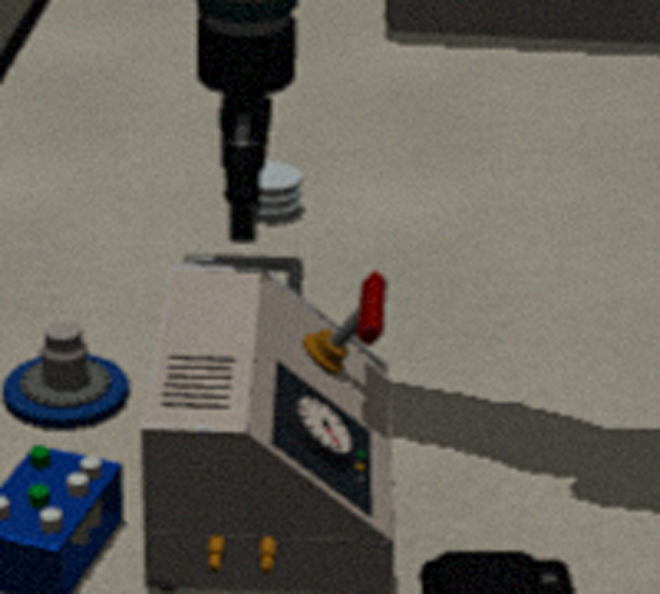

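>>> arm_command --rot '[[0, 0, 0], [0, 0, 0], [0, 0, 0], [0, 0, 0]]' --slide '[[0, -3, -15], [0, 0, -15], [0, 0, -13], [0, 0, -5]]' --gripper '[45, 45, 45, 45]'

```text
clock: 11.03
eef_pos: [596.5, -46.3, 87.8]
tool_rot: [3.13, 0.004, -1.525]
force: [-0.8, -0.1, -0.6]
width: 44.9
```

```bash
python3 - <<'E'
from kin import *
Rm=(R.from_euler('z',-87.1,degrees=True)*R.from_euler('x',np.pi)).as_matrix()
go(Rm,[602,-50,91])
E
```

```text
clk 11.0333 rot [-0.2  -0.67  0.28] 0.8 slide [ 5.5 -3.7  3.2] 7.4
q [-0.12  0.76  0.24  1.78 -0.28  0.65 -1.24] F [-0.8  -0.11 -0.63] T [-0.044 -0.083  0.002] T.n 0.033 w 44.9
```

Center on the bar, then close.

>>> arm_command --rot '[[0, -0.7, 0.2], [0, 0, 0]]' --slide '[[4, -3.7, 3], [0, 0, 0]]' --gripper '[40, 30]'

```text
clock: 11.2
eef_pos: [598.9, -48.5, 89.0]
tool_rot: [3.138, 0.004, -1.521]
force: [0.1, -0.2, 0.9]
width: 30.3
```

>>> arm_command --rot '[[0, 0, 0], [0, 0, 0], [0, 0, 0]]' --slide '[[0, 0, 0], [0, 0, 0], [0, 0, 0]]' --gripper '[20, 12, 8]'

```text
clock: 11.45
eef_pos: [599.1, -51.8, 90.2]
tool_rot: [3.14, -0.001, -1.523]
force: [1.1, 3.2, -7.6]
width: 9.9
```

>>> arm_command --rot '[[0, 0, 0], [0, 0, 0], [0, 0, 0]]' --slide '[[0, 0, 0], [0, 0, 0], [0, 0, 0]]' --gripper '[4, 4, 4]'

```text
clock: 11.7
eef_pos: [599.1, -51.8, 90.1]
tool_rot: [3.14, -0.001, -1.523]
force: [0.5, -1.5, -4.6]
width: 10.1
```

>>> arm_command --rot '[[0, 0, 0], [0, 0, 0], [0, 0, 0]]' --slide '[[0.1, -2, 0], [0.2, -4, 0], [0.3, -5, 0]]' --gripper '[4, 4, 4]'

```text
clock: 11.95
eef_pos: [599.5, -58.3, 90.1]
tool_rot: [3.139, 0.004, -1.519]
force: [-0.0, 2.4, -3.1]
width: 9.7
```

>>> arm_command --rot '[[0, 0, 0], [0, 0, 0], [0, 0, 0], [0, 0, 0], [0, 0, 0]]' --slide '[[0.3, -6, 0], [0.3, -6, 0], [0.3, -6, 0], [0.3, -6, 0], [0.3, -6, 0]]' --gripper '[4, 4, 4, 4, 4]'

```text
clock: 12.37
eef_pos: [601.0, -89.2, 90.1]
tool_rot: [3.138, 0.007, -1.518]
force: [0.8, 2.7, -4.0]
width: 10.1
```

```bash
python3 - <<'E'
from kin import *
Rm=(R.from_euler('z',-87.1,degrees=True)*R.from_euler('x',np.pi)).as_matrix()
go(Rm,np.array([599.1,-51.8,90.1])-180*yu)
E
```

```text
clk 12.3667 rot [-0.39 -0.21 -0.11] 0.5 slide [   7.2 -142.4   -0. ] 142.6
q [-0.04  0.76  0.23  1.76 -0.27  0.66 -1.17] F [ 0.81  2.68 -4.02] T [ 0.444 -0.165  0.065] T.n -0.23 w 10.1
```

The tray moves freely at about 2.5 N.

>>> arm_command --rot '[[0, 0, 0], [0, 0, 0], [0, 0, 0], [0, 0, 0], [0, 0, 0]]' --slide '[[0.3, -8, 0], [0.4, -8, 0], [0.4, -8, 0], [0.4, -8, 0], [0.4, -8, 0]]' --gripper '[4, 4, 4, 4, 4]'

```text
clock: 12.78
eef_pos: [603.3, -133.4, 90.1]
tool_rot: [3.139, 0.007, -1.519]
force: [1.2, 3.4, -3.8]
width: 10.1
```

>>> arm_command --rot '[[0, 0, 0], [0, 0, 0], [0, 0, 0], [0, 0, 0], [0, 0, 0]]' --slide '[[0.4, -8, 0], [0.4, -8, 0], [0.4, -8, 0], [0.4, -8, 0], [0.4, -8, 0]]' --gripper '[4, 4, 4, 4, 4]'

```text
clock: 13.2
eef_pos: [605.6, -178.2, 90.1]
tool_rot: [3.139, 0.007, -1.519]
force: [1.0, 3.0, -4.5]
width: 10.3
```

>>> arm_command --rot '[[0, 0, 0], [0, 0, 0], [0, 0, 0], [0, 0, 0], [0, 0, 0]]' --slide '[[0.4, -8, 0], [0.4, -8, 0], [0.4, -8, 0], [0.4, -7, 0], [0.3, -5, 0]]' --gripper '[4, 4, 4, 4, 4]'

```text
clock: 13.62
eef_pos: [607.7, -219.5, 90.1]
tool_rot: [3.14, 0.006, -1.52]
force: [1.7, 2.5, -4.0]
width: 10.1
```

```bash
python3 - <<'E'
from kin import *
Rm=(R.from_euler('z',-87.1,degrees=True)*R.from_euler('x',np.pi)).as_matrix()
go(Rm,np.array([599.1,-51.8,90.1])-180*yu)
E
```

```text
clk 13.6167 rot [-0.36 -0.13 -0.  ] 0.4 slide [  0.5 -12.1  -0. ] 12.1
q [ 0.18  0.8   0.22  1.64 -0.24  0.73 -1.  ] F [ 1.68  2.45 -3.96] T [ 0.54  -0.319 -0.003] T.n -0.338 w 10.1
```

>>> arm_command --rot '[[0, 0, 0], [0, 0, 0], [0, 0, 0], [0, 0, 0]]' --slide '[[0.2, -4, 0], [0.1, -3, 0], [0.1, -2, 0], [0.1, -2, 0]]' --gripper '[4, 4, 4, 4]'

```text
clock: 13.95
eef_pos: [608.3, -231.2, 90.1]
tool_rot: [3.139, 0.009, -1.521]
force: [0.2, 8.7, -0.3]
width: 10.0
```

>>> arm_command --rot '[[0, 0, 0], [0, 0, 0], [0, 0, 0]]' --slide '[[0.1, -2, 0], [0.1, -2, 0], [0.1, -2, 0]]' --gripper '[4, 4, 4]'

```text
clock: 14.2
eef_pos: [608.2, -231.0, 90.1]
tool_rot: [3.137, 0.017, -1.517]
force: [0.6, 5.2, -2.8]
width: 10.2
```

>>> arm_command --rot '[[0, 0, 0], [0, 0, 0], [0, 0, 0]]' --slide '[[0.1, -2.5, 0], [0.1, -2.5, 0], [0.1, -2.5, 0]]' --gripper '[4, 4, 4]'

```text
clock: 14.45
eef_pos: [608.2, -230.8, 90.1]
tool_rot: [3.134, 0.028, -1.513]
force: [1.0, 5.4, -2.8]
width: 10.0
```

>>> arm_command --rot '[[0.2, -0.8, 0], [0.2, -0.8, 0], [0, 0, 0]]' --slide '[[0.1, -3, 0], [0.1, -3, 0], [0.1, -2, 0]]' --gripper '[4, 4, 4]'

```text
clock: 14.7
eef_pos: [608.7, -230.4, 90.1]
tool_rot: [-3.122, 0.044, -1.508]
force: [2.2, 3.9, -4.2]
width: 10.0
```

>>> arm_command --rot '[[0, 0, 0], [0, 0, 0], [0, 0, 0], [0, 0, 0]]' --slide '[[0, 0, 0], [0, 0, 0], [0, 0, 0], [0, 0, 0]]' --gripper '[14, 24, 36, 42]'

```text
clock: 15.03
eef_pos: [608.2, -234.5, 92.1]
tool_rot: [-3.12, 0.038, -1.508]
force: [-0.3, -0.1, -0.3]
width: 41.9
```

```bash
python3 - <<'E'
from kin import *
go(Rt(0),[608,-231,90])
q,d=get_image("top");cv2.imwrite("pics/t11.png",cv2.resize(q[100:300,200:480,::-1],None,fx=2.8,fy=2.8,interpolation=2))
E
```

```text
clk 15.0333 rot [-31.98 -33.87  84.5 ] 96.5 slide [-0.2  3.5 -2.1] 4.1
q [ 0.24  0.8   0.18  1.63 -0.26  0.73 -0.94] F [-0.31 -0.06 -0.33] T [-0.037 -0.015 -0.013] T.n 0.014 w 41.9
```

View pics/t11.png

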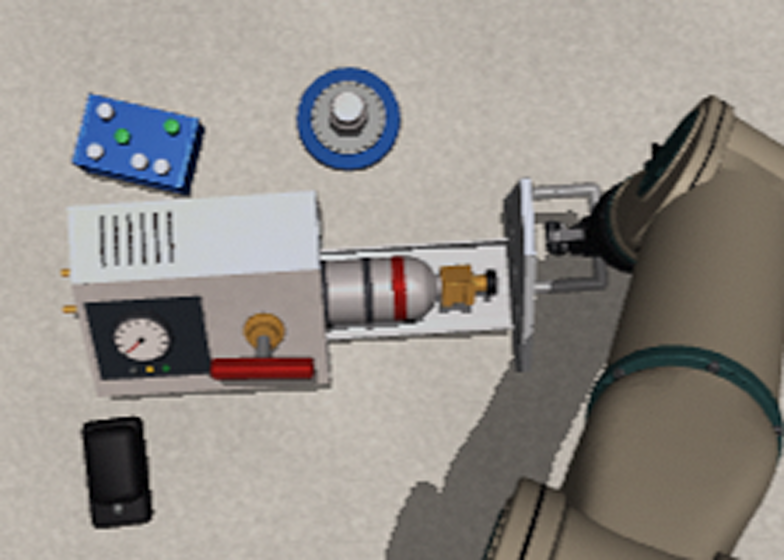

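>>> arm_command --rot '[[0, 0, 0], [0, 0, 0], [0, 0, 0], [0, 0, 0], [0, 0, 0]]' --slide '[[0, 4, 5], [0, 0, 20], [0, 0, 30], [0, 0, 35], [0, 0, 35]]' --gripper '[42, 42, 42, 42, 42]'

```text
clock: 15.5
eef_pos: [601.5, -228.9, 214.0]
tool_rot: [-3.137, 0.043, -1.511]
force: [1.6, -0.5, 0.2]
width: 42.1
```

>>> arm_command --rot '[[0, 0, 0], [0, 0, 0], [0, 0, 0], [0, 0, 0], [0, 0, 0]]' --slide '[[-10, -35, 25], [-20, -35, 10], [-25, -30, 0], [-25, -30, 0], [-10, -20, 0]]' --gripper '[42, 42, 42, 42, 42]'

```text
clock: 15.92
eef_pos: [518.8, -373.5, 262.6]
tool_rot: [-3.116, 0.036, -1.492]
force: [-0.7, -0.7, -0.2]
width: 42.1
```

>>> arm_command --rot '[[0, 0, 0], [0, 0, 0], [0, 0, 0]]' --slide '[[-10, -30, 0], [-10, -20, 0], [0, 0, 0]]' --gripper '[42, 42, 42]'

```text
clock: 16.17
eef_pos: [492.0, -432.4, 265.8]
tool_rot: [-3.117, 0.029, -1.501]
force: [-0.9, -0.6, -0.4]
width: 42.1
```

```bash
python3 - <<'E'
from kin import *
s,_=st();print(s['clock'],s['eef_pos'],s['force'].round(1))
q,d=get_image("top");cv2.imwrite("pics/t12.png",cv2.resize(q[100:300,200:480,::-1],None,fx=2.8,fy=2.8,interpolation=2))
P=cloud("top",d)
m=np.isfinite(P[...,2])&(abs(P[...,2]-113)<8)&(P[...,0]>575)&(P[...,0]<640)&(P[...,1]<-210)&(P[...,1]>-250)
Q=P[m];print(len(Q),np.median(Q,0))
p0=np.load("top0.npz")['p'].astype(int);df=np.abs(q.astype(int)-p0).sum(2)>90
cv2.imwrite("pics/diff.png",cv2.resize((df*255).astype(np.uint8)[100:300,200:480],None,fx=2.8,fy=2.8))
q,d=get_image("side");cv2.imwrite("pics/s12.png",cv2.resize(q[100:300,200:460,::-1],None,fx=3,fy=3,interpolation=2))
E
```

```text
16.1667 [ 492.02624549 -432.42118815  265.84015974] [-0.9 -0.6 -0.4]
127 [ 607.57501374 -228.60092886  113.12881289]
```

View pics/t12.png

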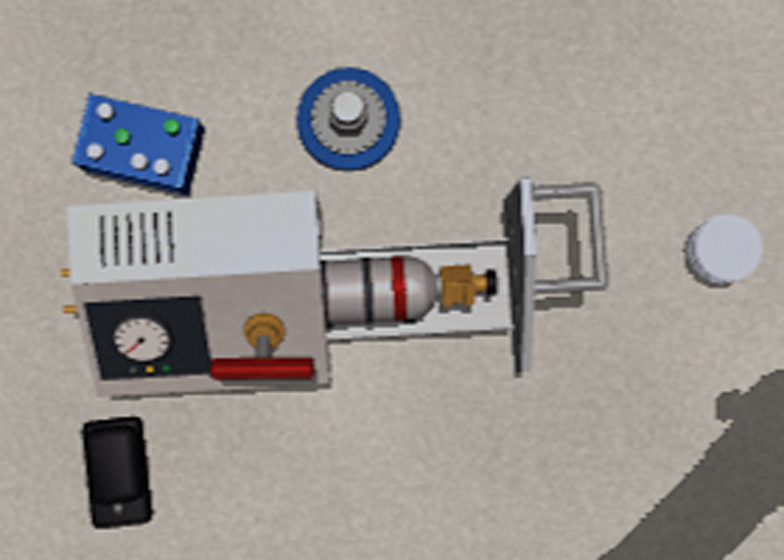

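View pics/s12.png

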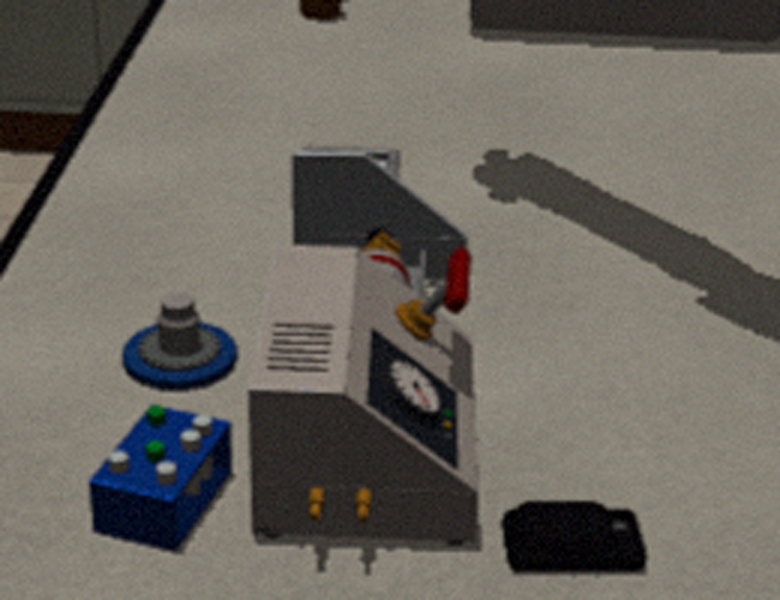

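View pics/diff.png

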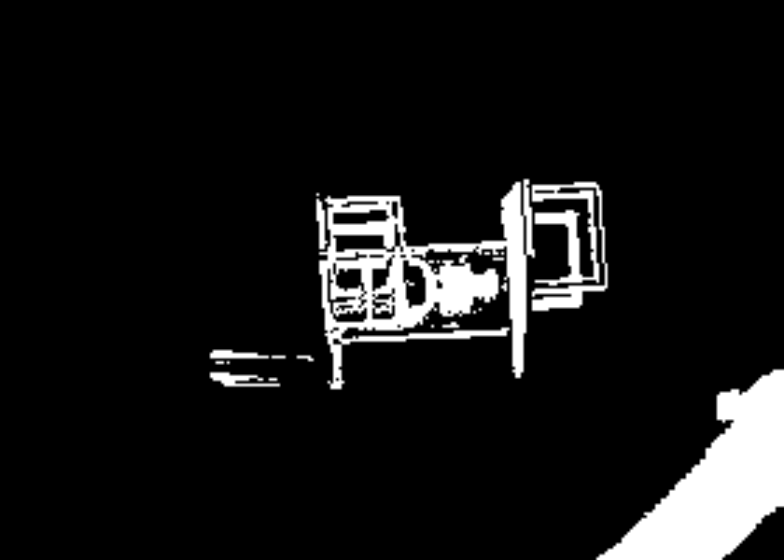

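```bash
python3 -c "
from cell import ctrl
print(ctrl.finish_job())"
```

```text
the job is handed in; nothing more can be done
None
```

The clamp screw is unscrewed well past clear, the tray is drawn out to its stop, and the job is handed in at about 16 s of the 59 s. `finish_job` gives no verdict.

**Screw:** The thread is left-handed, so clockwise seen from outside loosens it. I never drove it towards tight. A pose along the screw axis was out of the arm's reach, so I straddled one end of the T-bar with open jaws and pushed it round. It turned at a steady 5 to 7 N, with 12 to 13 N at most on the way. It passed 0.2 rad without jamming, so this was the loosening direction. The bar turned about 172° (3.0 rad), which puts the screw between 3.0 and 3.2 rad. That is above the 2.6 needed and short of the 4.0 end stop.

**Tray:** I gripped it by the handle and drew it out at up to about 110 mm/s, with 2.5 to 3.5 N on the wrist. At the end the force rose to 8.7 N, and repeated 2 to 3 mm pulls at about 5 N moved it no further. I then released it and moved the gripper clear.

**Last checks:**
- **Tray travel:** The arm's position gives 179 to 180 mm, but the top camera depth gives about 178.7 mm against the nominal 180. That 1 mm difference is within the camera's accuracy, and I took the blocked pulls as proof of the stop.
- **Bystanders:** In the area I compared, the before-and-after pictures show no movement of the dial controller, rack, mouse or dishes. Only the tray, handle and T-bar changed, apart from the arm's shadow.
- **Contact:** Wrist force was near zero with nothing touched.

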